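Row up moulded casings in the clamping fixture and lock its collar

TASK

Unlock the empty clamping fixture by turning its lock collar back to the open stop, and draw the sliding jaw fully back. Stand all the loose purple box-shaped casings from the green belt upright in one even row along the fence, one centred on each white index line and square to the fence, starting at the line nearest the collar and leaving no line empty in between; then slide the jaw home so that it holds the row flush against the fence, and turn the collar until its ear points at the long locked mark. Do not disturb the two bottles or the white box, and if a casing gets knocked out of its place, put it right so that everything ends as asked.

Things in the scene. Friction and masses are not known exactly. Their poses are not given: they have to be found in the camera images.
- fixture: Aluminium bed plate fixed to the bench, origin on the bench, z up; bed spans x -150..+60, y -200..+225 mm, top at 6 mm. Dark steel fence bar, 14 mm thick: face at x = +30 mm looking to -x, y -57..+200 mm, top at 20 mm. Collar at the -y end. Five white index lines along x, 48 mm apart, cross bed and fence top.
- slot0 (a point): Index line 0 (nearest the collar, filled first): point on the bed top where the underside centre of a casing lies when it stands on this line flush with the fence (25 mm from the fence face). Fill lines 0, 1, 2, .. in a row, as many as there are casings. Axes as the fixture.
- slot1 (a point): Index line 1 (next one farther from the collar): point on the bed top where the underside centre of a casing lies when it stands on this line flush with the fence (25 mm from the fence face). Fill lines 0, 1, 2, .. in a row, as many as there are casings. Axes as the fixture.
- slot2 (a point): Index line 2 (next one farther from the collar): point on the bed top where the underside centre of a casing lies when it stands on this line flush with the fence (25 mm from the fence face). Fill lines 0, 1, 2, .. in a row, as many as there are casings. Axes as the fixture.
- slot3 (a point): Index line 3 (next one farther from the collar): point on the bed top where the underside centre of a casing lies when it stands on this line flush with the fence (25 mm from the fence face). Fill lines 0, 1, 2, .. in a row, as many as there are casings. Axes as the fixture.
- slot4 (a point): Index line 4 (farthest from the collar): point on the bed top where the underside centre of a casing lies when it stands on this line flush with the fence (25 mm from the fence face). Fill lines 0, 1, 2, .. in a row, as many as there are casings. Axes as the fixture.
- jaw (a joint): Sliding jaw, a dark steel bar 240 mm long (fixture y -50..+190 mm), 12 mm thick, top 21 mm above the bench; stays where left. Value in m = gap between jaw face and fence face minus 0.044: 0.060 is fully drawn back (to the fixture's -x), about 0.006 is home on the 50 mm deep casings.
- jaw_grip (a point): Point on the jaw's upright black handle, 22 mm (fixture x) by 14 mm (fixture y), whose top is 59 mm above the bench. This point is on its centre line, 12 mm below its top, 36 mm behind the jaw face.
- collar (a joint): Lock collar, a knurled steel ring 56 mm across, turning on a fixed vertical column. Value in rad, anticlockwise from above: 0 is the open stop, ear pointing to the fixture's -x (short white mark); 1.25 is locked, ear at the long white mark (0.1 rad either way will do). It can be overturned, up to 1.7. Stays where left.
- collar_axis (a point): Point on the collar's axis, 45 mm above the bench. The collar fills heights 31 to 55 mm; the fixed spindle end in its middle is 26 mm across and reaches 70 mm.
- collar_ear (a point): Point in the collar's radial ear, 48 mm from the axis, at mid height (43 mm above the bench). The ear is a tab 10 mm wide reaching from 28 to 60 mm from the axis, heights 31 to 55 mm.
- open_mark (a point): Short white mark on the dial plate 50 mm from the collar's axis, under the ear at the open stop.
- lock_mark (a point): Long white mark on the dial plate 50 mm from the collar's axis, under the ear when locked.
- casing0: Purple moulded plastic casing, an upright block 50 mm (its x) by 36 mm (its y) by 48 mm high, with a grey key on top; about 90 g. Origin at the centre of its underside, z up. In the row its 50 mm side lies along the fixture's x, either way round. May be absent.
- casing1: Purple moulded plastic casing, an upright block 50 mm (its x) by 36 mm (its y) by 48 mm high, with a grey key on top; about 90 g. Origin at the centre of its underside, z up. In the row its 50 mm side lies along the fixture's x, either way round. May be absent.
- casing2: Purple moulded plastic casing, an upright block 50 mm (its x) by 36 mm (its y) by 48 mm high, with a grey key on top; about 90 g. Origin at the centre of its underside, z up. In the row its 50 mm side lies along the fixture's x, either way round. May be absent.
- casing3: Purple moulded plastic casing, an upright block 50 mm (its x) by 36 mm (its y) by 48 mm high, with a grey key on top; about 90 g. Origin at the centre of its underside, z up. In the row its 50 mm side lies along the fixture's x, either way round. May be absent.
- casing4: Purple moulded plastic casing, an upright block 50 mm (its x) by 36 mm (its y) by 48 mm high, with a grey key on top; about 90 g. Origin at the centre of its underside, z up. In the row its 50 mm side lies along the fixture's x, either way round. May be absent.
- bottle_a: White dropper bottle with yellow nozzle, 38 mm across, 105 mm tall, standing; not to be disturbed. Origin under its centre.
- bottle_b: The second such bottle; not to be disturbed.
- aux_box: Open white plastic box 110 x 150 x 60 mm; not to be disturbed. Origin under its centre.
Things that resemble listed ones, but are neither listed nor needed, are in the scene too. What is shaped like the casing2 but red is not meant.

How it is judged:
By the outcome, as a careful person would: the job done as asked, in the order asked, and still so for the second after the job is handed in, with the robot touching nothing.
Of casing0, casing1, casing2, casing3, casing4 only 3 to 5 are there at a start; the rules pass over those that are not, and their reading is None.
At some moment in a run one of casing0, casing1, casing2, casing3, casing4 may be knocked a few centimetres aside while the robot is not near it.
Once in a run the grip may slacken for a moment while it holds something.
It also fails if it takes over 210 s, if anything falls off the work surface, if the arm or the gripper's body presses on something with over 40 N, if the wrist force passes 120 N, or if a joint passes its speed limit or range.

ROBOT

A 6-joint arm with a two-finger parallel gripper is mounted at the origin on the work surface. World frame = base frame: x ahead of the robot, y to its left, z up, the work surface at z = 0. Lengths are in mm, angles in rad, forces in N, time in s.
With the tool pointing down it reaches from about 350 to 875 mm from the base axis. Payload 4.2 kg.
Tool frame: the origin (TCP) lies at the very end of the fingers, on their centre line; the grasp point (between the pads) lies 19 mm behind it; z points along the fingers, y is the line along which they close (so a half turn about z gives the same grasp; the last joint's range is limited). The gripper opens to 85 mm and grips with 20 to 120 N. Pads are 22 mm wide; open, the fingers measure 114 mm over their backs; the gripper's body (76 mm by 85 mm) begins 54 mm behind the grasp point. The pads swing forward as they close: fully open they stand 13 mm farther back than shut.
Start: joints at [-0.988, 0.385, 0.008, 0, -1.194, -0.259], TCP at [198.872, -592.494, 201.312] pointing down, gripper open.
Joint ranges: [-3.14, 3.14], [-1.21, 2.06], [-1.07, 1.41], [-3.16, 2.05], [-2.99, -0.16], [-3.1, 3.1]. Speed limits (rad/s): [2.79, 2.79, 3.14, 3.14, 3.14, 3.14].

INTERFACE

Orientations are given as a unit quaternion [x, y, z, w].
In Python, from bench import monitor, get_image, camera_info, job_done gives the robot as it stands.
- The arm moves only by the tool send_rows, never from a script. Its argument "series" is a list of rows, each a list of 3 entries, a list of its own where there are three numbers: the shift along the tool's x, y, z in mm, then the turn, a rotation vector about the tool's x, y, z in rad, then the finger opening in mm, from 0 to 85.4. A call has 1 to 8 rows; each row shifts and turns the commanded pose from where the row before left it, along the tool's axes as they then stand; what a row does not reach is not made up. A row lasts 1/10 s, in which the tool goes at most 50 mm and 8.59 degrees, less where a joint would pass 70% of its speed; a pose out of reach is approached as far as the arm can. A call with a gripper value outside its range is refused whole. The fingers move at their own pace and stop on an object; the grip force is fixed at half the most. Time passes only in rows, so rows that do not move let the fingers close. It gives the time, the measured TCP pose, the force, the opening and the grip force at its end, in the units of the state.
- monitor.read_state(): the state, without advancing time (a new reading comes with each control period).
- get_image(name): name is "scene" or "top" or "wrist"; returns the picture (420x560x3 uint8, red, green, blue); there is no depth.
- camera_info(name): a dict with "intrinsics" (3x3 intrinsics, pixels), "R" (3x3) and "t" (3): a world point X has camera coordinates R X + t. Camera axes: x right, y down, z forward; pixel columns grow to the right and rows downward; lengths in mm; the calibration is good to about 2 mm. A picture is of the moment at which its call begins: read the wrist's pose just before it. camera_info takes no time and is no camera call; for the wrist camera it gives the pose at the moment of the call.
- job_done(): hands the job in; it is judged then, once.
The state is a dict: "clock": time; "joints": joint angles; "joint_vel": joint speeds; "joint_efforts": joint torques, N m; "position": TCP position; "ee_rot": TCP orientation; "contact_force": force on the tool from outside, world axes, zero at the start; "wrist_torque": the same for the moment, N m; "gripper_width": finger opening in mm; "grasp_force": force on a finger pad.
Only numpy, scipy, OpenCV 4.12 (cv2) and the standard library are available. Lean on these libraries where they do the work, as an engineer would, in place of code of your own. Each camera call takes 0.05 s, during which the arm holds its last target. There are 200 camera calls.

## Working session

There is one attempt and no reset: what is moved stays moved. The work goes in short steps, Python scripts to look and compute and a tool call to move; the robot and the scene stay as the last step left them, time stands still between calls to the robot, and variables do not carry over. Pictures are saved under pics/ and viewed, at most 14 in all, crops included, and the job is handed in when it is done.

Besides the shell and the picture viewer there is one more tool, called after "Emit:" by a JSON object that holds its "fn" and its "kwargs". send_rows: Moves the arm, as the interface text tells. Its arguments: {"type":"object","properties":{"series":{"type":"array"}},"required":["series"]}

```bash
ls; mkdir -p pics
python3 - <<'E'
from bench import monitor,get_image,camera_info
import cv2,numpy as np
s=monitor.read_state();print(s)
for n in("scene","top"):
    cv2.imwrite(f"pics/{n}0.png",get_image(n)[:,:,::-1]);print(n,camera_info(n))
E
```

```text
pics
{'clock': 0.0, 'joints': array([-9.88362232e-01,  3.85570186e-01,  6.64048555e-03, -5.38996381e-04,
       -1.19399786e+00, -2.58576467e-01]), 'joint_vel': array([-0.00126994,  0.00048021, -0.00083913,  0.00108015,  0.00089172,
        0.00028081]), 'joint_efforts': array([ 2.23578492e-03, -3.92291844e+01,  1.88397163e+01,  4.18619961e+00,
       -4.73011707e-03, -4.84255196e-06]), 'position': array([ 198.69898077, -591.89079728,  200.2132301 ]), 'ee_rot': array([-1.61123862e-01,  9.86933586e-01,  1.07503746e-03, -2.06343376e-04]), 'contact_force': array([-0.01633067, -0.35062166,  0.07156617]), 'wrist_torque': array([-0.03041656,  0.03246709, -0.02669906]), 'grasp_force': 0.0, 'gripper_width': 85.31102852150754}
scene {'intrinsics': array([[381.48631917,   0.        , 282.73526584],
       [  0.        , 381.48631917, 207.27129912],
       [  0.        ,   0.        ,   1.        ]]), 'R': array([[-0.54435747,  0.83877206,  0.01167804],
       [ 0.54107103,  0.3617218 , -0.75920977],
       [-0.64102815, -0.40696285, -0.65074123]]), 't': array([ 357.06562011, -251.3375635 , 1406.04012954])}
top {'intrinsics': array([[515.0172523 ,   0.        , 283.60920233],
       [  0.        , 515.0172523 , 214.91348646],
       [  0.        ,   0.        ,   1.        ]]), 'R': array([[-1.07433920e-02, -9.99941810e-01, -9.77621135e-04],
       [-9.82401046e-01,  1.07372462e-02, -1.86474922e-01],
       [ 1.86474568e-01, -1.04295716e-03, -9.82459235e-01]]), 't': array([ -30.0909446 ,  571.68841876, 1095.32046836])}
```

View pics/top0.png

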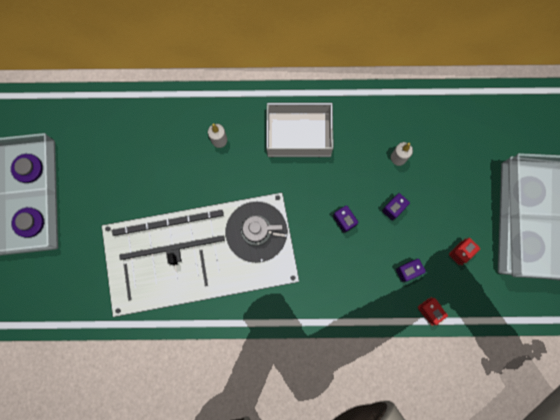

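View pics/scene0.png

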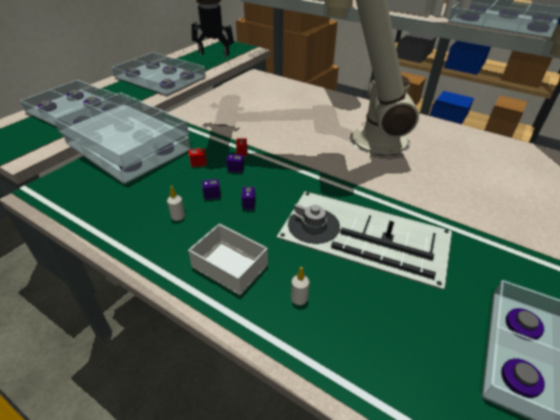

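The top view shows three purple casings at about (346,218), (397,206) and (411,270), with red decoys at (465,250) and (433,311). The fixture is at (105–298, 195–315). The collar is at (256,229) with its ear pointing right, and the jaw bar is at (120–225, 237–258).

```bash
cat > h.py <<'E'
from bench import monitor,get_image,camera_info
import cv2,numpy as np
from scipy.spatial.transform import Rotation as Ro
def w(c,uv,z):
    uv=np.atleast_2d(uv).astype(float)
    d=np.c_[uv,np.ones(len(uv))]@np.linalg.inv(c["intrinsics"]).T@c["R"]
    o=-c["R"].T@c["t"]; z=np.asarray(z,float)
    return o+d*((z-o[2])/d[:,2])[:,None]
def p(c,X):
    q=np.atleast_2d(X)@c["R"].T+c["t"]; q=q@c["intrinsics"].T
    return q[:,:2]/q[:,2:]
def rect(im,c,x0,x1,y0,y1,z,s):
    "image: up=+x, right=-y; s px/mm; centre-of-pixel approx"
    W,H=int((y1-y0)*s),int((x1-x0)*s)
    src=p(c,[[x1,y1,z],[x1,y0,z],[x0,y0,z],[x0,y1,z]]).astype(np.float32)
    M=cv2.getPerspectiveTransform(src,np.float32([[0,0],[W,0],[W,H],[0,H]]))
    return cv2.warpPerspective(im,M,(W,H),flags=cv2.INTER_CUBIC)
def state():
    s=monitor.read_state();print("t",round(s["clock"],2),"pos",s["position"].round(1),"R",Ro.from_quat(s["ee_rot"]).as_matrix().round(3).tolist(),"w",round(s["gripper_width"],1),"F",s["contact_force"].round(1));return s
E
python3 - <<'E'
from h import *
c=camera_info("top");im=cv2.imread("pics/top0.png")
hsv=cv2.cvtColor(im,cv2.COLOR_BGR2HSV)
m=cv2.inRange(hsv,(0,0,140),(180,60,255));m[:190]=0;m[320:]=0;m[:,:95]=0;m[:,305:]=0
cs,_=cv2.findContours(m,0,2);k=max(cs,key=cv2.contourArea)
W=w(c,k[:,0,:],6)[:,:2]
r=cv2.minAreaRect(W.astype(np.float32));print("bed",r,cv2.boxPoints(r))
m=cv2.inRange(hsv,(120,90,30),(150,255,255));m[:,:300]=0
n,l,st,ce=cv2.connectedComponentsWithStats(m)
for i in range(1,n):
    if st[i,4]>60:
        ys,xs=np.where(l==i);P=w(c,np.c_[xs,ys],40)[:,:2].astype(np.float32);print(st[i],ce[i],w(c,ce[i],40).round(),cv2.minAreaRect(P))
b=rect(im,c,330,570,-60,400,6,1.7);cv2.imwrite("pics/rb.png",b)
E
```

```text
bed ((493.90106201171875, 158.28009033203125), (211.41156005859375, 425.6449279785156), 9.994229316711426) [[352.86423  349.52792 ]
 [426.73447  -69.65798 ]
 [634.93787  -32.967743]
 [561.0676   386.21817 ]]
[383 194  27  26 304] [395.84210526 206.02960526] [[ 592. -291.   40.]] ((591.176025390625, -290.4927978515625), (34.88235092163086, 58.04069519042969), 43.93101119995117)
[334 206  24  26 298] [344.97315436 218.06040268] [[ 565. -175.   40.]] ((564.39501953125, -174.5689239501953), (51.002586364746094, 40.619991302490234), 31.5786075592041)
[397 259  29  22 323] [411.05572755 269.6625387 ] [[ 448. -317.   40.]] ((446.82080078125, -315.64337158203125), (35.90736770629883, 58.149234771728516), 25.308454513549805)
```

Run:
```python
from h import *
s=state();c=camera_info("wrist");R=Ro.from_quat(s["ee_rot"]).as_matrix()
C=-c["R"].T@c["t"];print("cam in tool",R.T@(C-s["position"]),"axes",(c["R"]@R).round(3),c["intrinsics"])
def goto(x,y,z): print((x,y,z),(R.T@(np.array([x,y,z])-s["position"])).round(1))
goto(480,100,330)
im=cv2.imread("pics/top0.png");ct=camera_info("top")
a=np.radians(10)
F=lambda x,y,z=6:[540.4+x*np.cos(a)-y*np.sin(a),153.8+x*np.sin(a)+y*np.cos(a),z]
src=p(ct,[F(60,225),F(60,-200),F(-150,-200),F(-150,225)]).astype(np.float32)
M=cv2.getPerspectiveTransform(src,np.float32([[0,0],[765,0],[765,378],[0,378]]))
cv2.imwrite("pics/fx.png",cv2.warpPerspective(im,M,(765,378),flags=cv2.INTER_CUBIC))
```

```text
t 0.1 pos [ 198.7 -592.   200.3] R [[-0.948, -0.318, -0.001], [-0.318, 0.948, 0.002], [0.0, 0.002, -1.0]] w 85.8 F [-0.4 -0.  -0.3]
cam in tool [  75.65859037   -0.85222189 -172.49330895] axes [[-0.001  1.     0.001]
 [-0.954 -0.    -0.298]
 [-0.298 -0.001  0.954]] [[310.41448303   0.         277.06034662]
 [  0.         310.41448303 214.69653002]
 [  0.           0.           1.        ]]
(480, 100, 330) [-486.8  566.8 -128.6]
```

View pics/fx.png

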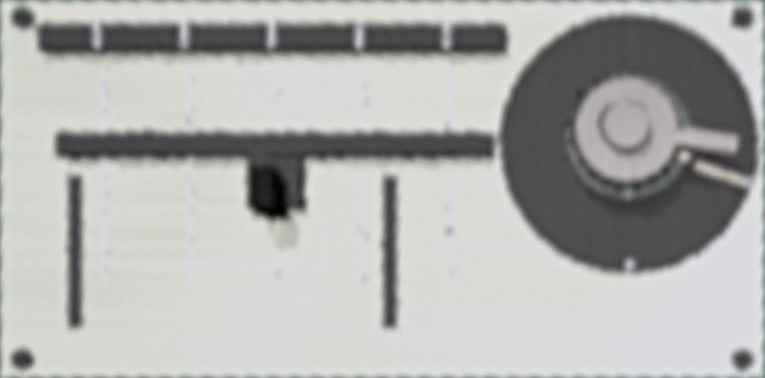

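The rectified fixture view (1.8 px/mm) shows the dial centre at (629,143), i.e. fixture (-19,-124). The ear is past the lock mark at about 1.45 rad. The index lines at u = 97…446 are spaced 48 mm, and the jaw handle is at (268,185). Next I move above the collar for a close look.

Emit:
{"fn": "send_rows", "kwargs": {"series": [[[-33,30,-2],[0,0,0],85],[[-33,30,-2],[0,0,0],85],[[-33,30,-2],[0,0,0],85],[[-33,30,-2],[0,0,0],85],[[-33,30,-2],[0,0,0],85],[[-33,30,-2],[0,0,0],85],[[-33,30,-2],[0,0,0],85],[[-33,30,-2],[0,0,0],85]]}}

```text
clock: 0.9
position: [373.1, -279.2, 217.2]
ee_rot: [-0.161, 0.987, 0.0, -0.0]
contact_force: [1.0, 0.0, -0.2]
gripper_width: 85.4
grasp_force: 0.0
```

Emit:
{"fn": "send_rows", "kwargs": {"series": [[[-33,30,-2],[0,0,0],85],[[-33,30,-2],[0,0,0],85],[[-33,30,-2],[0,0,0],85],[[-33,30,-2],[0,0,0],85],[[-33,30,-2],[0,0,0],85],[[-33,30,-2],[0,0,0],85],[[-33,30,-2],[0,0,0],85],[[0,0,0],[0,0,0],85]]}}

```text
clock: 1.7
position: [527.1, -4.6, 230.6]
ee_rot: [-0.164, 0.987, 0.0, 0.0]
contact_force: [-0.5, -1.0, 0.2]
gripper_width: 85.0
grasp_force: 0.0
```

Run:
```python
from h import *
s=state();print(s["joints"].round(2));c=camera_info("wrist");im=get_image("wrist")[:,:,::-1].copy()
cv2.imwrite("pics/w1.png",im);np.save("w1.npy",c,allow_pickle=True)
cv2.imwrite("pics/w1b.png",cv2.resize(im,None,fx=1.42,fy=1.42,interpolation=cv2.INTER_CUBIC))
```

```text
t 1.7 pos [527.1  -4.6 230.6] R [[-0.946, -0.323, 0.0], [-0.323, 0.946, 0.0], [-0.0, 0.0, -1.0]] w 85.0 F [-0.5 -1.   0.2]
[ 0.3   0.2  -0.18 -0.   -1.19 -1.54]
```

View pics/w1b.png

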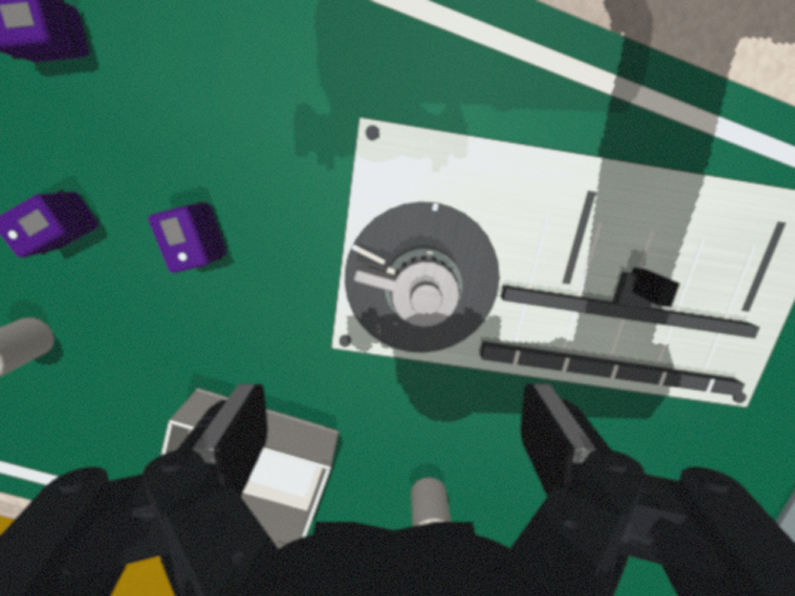

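The wrist view (×1.42) shows the spindle top at (427,297), the ear from (395,290) to (356,277), the open mark at (435,206) and the lock mark at (354,248)–(385,265). Fence lines are at x = 517, 567, 616, 664 and 711 on row ~360, and the jaw handle is at about (654,287).

Run:
```python
from h import *
c=np.load("w1.npy",allow_pickle=True).item()
a=np.radians(10)
def fx(P):
    d=P[:,:2]-[540.4,153.8];return np.c_[d[:,0]*np.cos(a)+d[:,1]*np.sin(a),-d[:,0]*np.sin(a)+d[:,1]*np.cos(a)]
for n,uv,z in [("corn -150,-200",(361,118),6),("corn 60,-200",(333,347),6),("corn 60,225",(746,406),6),("spindle",(427,297),70),("eartip",(357,278),55),("open",(435,206),10),("lock",(354,248),10),("lockin",(385,265),10),
 ("L0",(516,358),20),("L1",(567,364),20),("L2",(616,370),20),("L3",(664,377),20),("L4",(711,383),20),("jawend face",(502,297),21),("handle TL",(637,268),59),("handle TR",(679,281),59),("handle BR",(672,305),59),("handle B",(630,290),59)]:
    P=w(c,np.array(uv)/1.42,z);print(n,P.round(1)[0],fx(P).round(1)[0])
```

```text
corn -150,-200 [427.6 -68.2   6. ] [-149.7 -199.1]
corn 60,-200 [633.  -31.9   6. ] [  58.9 -199. ]
corn 60,225 [559.8 383.9   6. ] [ 59.1 223.2]
spindle [539.7  26.4  70. ] [ -22.8 -125.3]
eartip [546.7 -30.3  55. ] [ -25.8 -182.4]
open [474.8  14.8  10. ] [ -88.7 -125.6]
lock [532.9 -41.2  10. ] [ -41.2 -190.8]
lockin [538.7 -10.   10. ] [ -30.1 -161. ]
L0 [581.7 135.3  20. ] [ 37.4 -25.4]
L1 [571.8 183.6  20. ] [36.1 23.9]
L2 [562.4 230.6  20. ] [35.  71.8]
L3 [554.2 277.6  20. ] [ 35.1 119.6]
L4 [545.2 323.7  20. ] [ 34.3 166.4]
jawend face [530.3  98.8  21. ] [-19.5 -52.4]
handle TL [465.9 178.4  59. ] [-69.   37.2]
handle TR [464.6 215.5  59. ] [-63.9  73.9]
handle BR [484.3 220.3  59. ] [-43.7  75.2]
handle B [484.  181.8  59. ] [-50.7  37.3]
```

Emit:
{"fn": "send_rows", "kwargs": {"series": [[[-22.6,25.3,0],[0,0,0],85],[[0,0,0],[0,0,-0.148],85],[[0,0,0],[0,0,-0.148],85],[[0,0,0],[0,0,-0.148],85],[[0,0,0],[0,0,-0.148],85],[[0,0,0],[0,0,-0.148],85],[[0,0,0],[0,0,-0.148],85],[[0,0,0],[0,0,-0.148],85]]}}

```text
clock: 2.55
position: [537.5, 21.6, 231.0]
ee_rot: [-0.631, 0.776, 0.0, -0.0]
contact_force: [-0.8, 0.4, 0.3]
gripper_width: 85.2
grasp_force: 0.0
```

Emit:
{"fn": "send_rows", "kwargs": {"series": [[[0,0,0],[0,0,-0.148],85],[[0,0,0],[0,0,-0.148],85],[[0,0,45],[0,0,0],85],[[0,0,45],[0,0,0],85],[[0,0,0],[0,0,0],85]]}}

```text
clock: 3.05
position: [532.7, 20.7, 135.4]
ee_rot: [0.736, -0.677, -0.004, 0.006]
contact_force: [-1.0, -0.2, -0.8]
gripper_width: 85.1
grasp_force: 0.0
```

Run:
```python
from h import *
s=state();c=camera_info("wrist");im=get_image("wrist")[:,:,::-1].copy()
for X in ([540.5,26.8,70],[540.5,26.8,55]): cv2.circle(im,tuple(int(round(v)) for v in p(c,X)[0]),2,(0,0,255),-1)
a=np.radians(10)
for t in (1.25,1.45,1.6):
  b=np.pi+a+t;cv2.circle(im,tuple(int(round(v)) for v in p(c,[540.5+58*np.cos(b),26.8+58*np.sin(b),55])[0]),1,(0,0,255),-1)
cv2.imwrite("pics/w2.png",im)
```

```text
t 3.05 pos [532.7  20.7 135.4] R [[0.082, -0.997, -0.014], [-0.997, -0.082, -0.003], [0.002, 0.014, -1.0]] w 85.1 F [-1.  -0.2 -0.8]
```

View pics/w2.png

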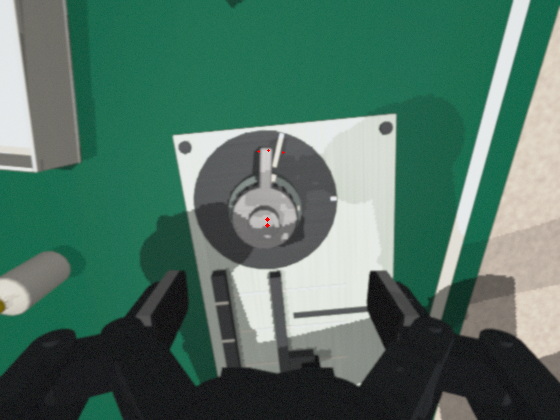

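The collar is centred near (264,205) with the ear pointing up at (265,165), about at my marks. Position still lags, so I'll let the arm settle and check again.

Emit:
{"fn": "send_rows", "kwargs": {"series": [[[0,0,0],[0,0,0],85],[[0,0,0],[0,0,0],85],[[0,0,0],[0,0,0],85]]}}

```text
clock: 3.4
position: [539.6, 23.0, 143.5]
ee_rot: [0.737, -0.676, 0.001, -0.002]
contact_force: [0.1, -0.3, -0.1]
gripper_width: 85.1
grasp_force: 0.0
```

Run:
```python
from h import *
s=state();c=camera_info("wrist");im=get_image("wrist")[:,:,::-1].copy()
g=cv2.GaussianBlur(cv2.cvtColor(im,6),(3,3),0)
q=p(c,[540.5,26.8,70])[0];print(q)
x,y=q.astype(int);cr=cv2.resize(im[y-90:y+60,x-90:x+90],None,fx=4,fy=4,interpolation=cv2.INTER_CUBIC)
cv2.imwrite("pics/w3.png",cr);print(x-90,y-90)
np.save("w3.npy",c,allow_pickle=True)
```

```text
t 3.4 pos [539.6  23.  143.5] R [[0.085, -0.996, 0.004], [-0.996, -0.085, 0.001], [-0.001, -0.004, -1.0]] w 85.1 F [ 0.1 -0.3 -0.1]
[277.04675727 219.11115706]
187 129
```

View pics/w3.png

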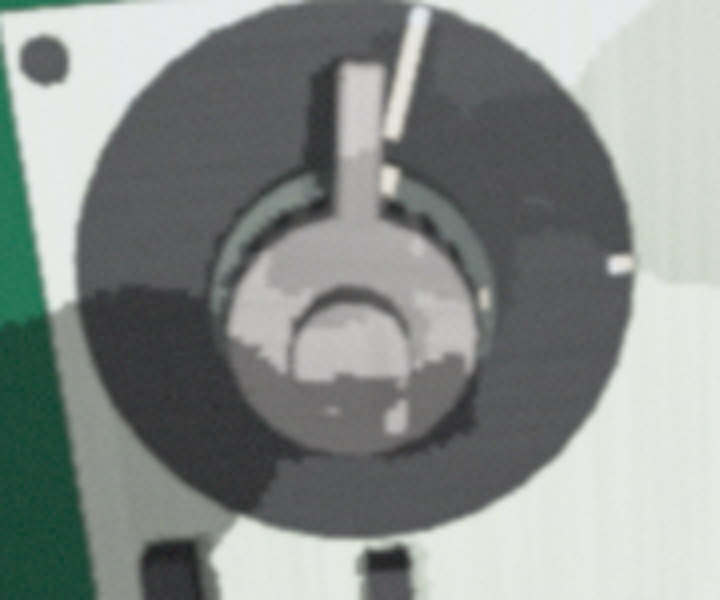

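Close-up (origin 187,129, ×4): the ring top is centred at (352,334). The ear runs straight up to (362,62), past the lock mark at (405,75), and the open mark is at (620,265).

Run:
```python
from h import *
c=np.load("w3.npy",allow_pickle=True).item();s=state()
f=lambda u,v,z:w(c,(187+u/4,129+v/4),z)[0].round(1)
A=f(352,334,55);E=f(362,64,55);print("ring",A,"spindle",f(351,362,70),"ear",E,np.degrees(np.arctan2(*(E-A)[1::-1])),np.hypot(*(E-A)[:2]))
print("dial",f(355,268,10),"open",f(620,265,10),"lock",f(420,12,10))
R=Ro.from_quat(s["ee_rot"]).as_matrix();print("shift tool",R.T@(np.r_[A[:2],25]-s["position"]),np.degrees(np.arctan2(R[1,1],R[0,1])))
```

```text
t 3.45 pos [539.3  23.  143.1] R [[0.085, -0.996, 0.003], [-0.996, -0.085, 0.001], [-0.001, -0.003, -1.0]] w 85.2 F [-0.1 -0.3  0.1]
ring [542.4  25.8  55. ] spindle [542.4  27.3  70. ] ear [545.2 -32.3  55. ] -87.24089234137966 58.16743074951824
dial [542.4  22.   10. ] open [475.7  15.5  10. ] lock [532.2 -41.8  10. ]
shift tool [ -2.39882844  -2.9007798  118.12657628] -175.12486706991217
```

Emit:
{"fn": "send_rows", "kwargs": {"series": [[[-3.5,-3,38],[0,0,0],85],[[0,0,40],[0,0,0],85],[[0,0,30],[0,0,0],85],[[0,0,10],[0,0,0],85],[[0,0,0],[0,0,0],85],[[0,0,0],[0,0,0],85]]}}

```text
clock: 4.05
position: [542.6, 26.9, 24.9]
ee_rot: [0.737, -0.676, 0.001, -0.001]
contact_force: [-0.1, 0.7, 0.0]
gripper_width: 85.0
grasp_force: 0.0
```

Emit:
{"fn": "send_rows", "kwargs": {"series": [[[0,0,0],[0,0,0],45],[[0,0,0],[0,0,0],45],[[0,0,0],[0,0,0],45],[[0,0,0],[0,0,0],45],[[0,0,0],[0,0,0],45]]}}

```text
clock: 4.55
position: [541.1, 26.6, 23.6]
ee_rot: [0.736, -0.676, 0.0, -0.0]
contact_force: [-0.6, 0.1, -0.2]
gripper_width: 44.9
grasp_force: 0.0
```

Run:
```python
from h import *
s=state();print(s["grasp_force"])
im=get_image("wrist")[:,:,::-1];sc=get_image("scene")[:,:,::-1];c=camera_info("scene")
x,y=p(c,[542,27,45])[0].astype(int)
cr=cv2.resize(sc[y-75:y+75,x-70:x+70],(392,420),interpolation=cv2.INTER_CUBIC)
cv2.imwrite("pics/w4.png",cv2.resize(np.hstack([im[:, 80:480],cr]),None,fx=1,fy=1))
```

```text
t 4.55 pos [541.1  26.6  23.6] R [[0.085, -0.996, 0.0], [-0.996, -0.085, 0.0], [-0.0, -0.0, -1.0]] w 44.9 F [-0.6  0.1 -0.2]
0.0
```

View pics/w4.png

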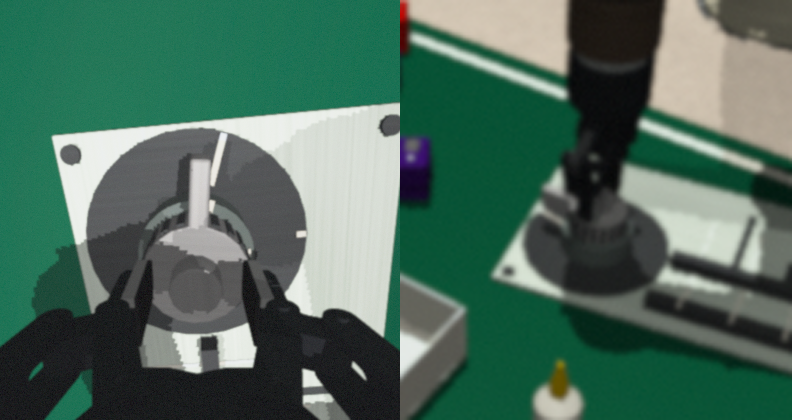

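The wrist view shows the fingers on either side of the ring (about x = 145 and 255, against a ring of about 105 px). The contact isn't clear, so I'll command a tighter grip and read the width.

Emit:
{"fn": "send_rows", "kwargs": {"series": [[[0,0,0],[0,0,0],40],[[0,0,0],[0,0,0],40],[[0,0,0],[0,0,0],40]]}}

```text
clock: 4.95
position: [541.3, 26.6, 23.6]
ee_rot: [0.737, -0.676, 0.0, -0.0]
contact_force: [0.5, -0.8, 3.1]
gripper_width: 39.8
grasp_force: 1.3
```

Run:
```python
from h import *
im=get_image("wrist")[:,:,::-1]
cr=cv2.resize(im[190:380,160:400],(760,600),interpolation=cv2.INTER_CUBIC)
cv2.imwrite("pics/w5.png",cv2.convertScaleAbs(cr,alpha=1.5,beta=20))
```

```text
(no output)
```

View pics/w5.png

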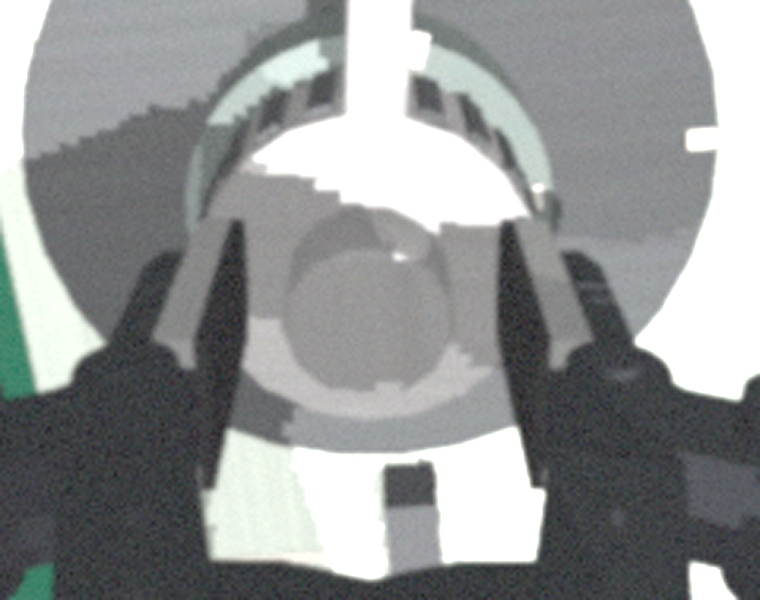

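The close-up shows the pads (inner edges at x ≈ 245 and 498, tip at row 220) lying over the ring's top face. By scale their tips are at z ≈ 57, well above the reported TCP height. I'll test this cautiously: open, go down 15 mm (safe under either reading) and close again.

Emit:
{"fn": "send_rows", "kwargs": {"series": [[[0,0,-3],[0,0,0],85],[[0,0,0],[0,0,0],85],[[0,0,0],[0,0,0],85],[[0,0,0],[0,0,0],85],[[0,0,0],[0,0,0],85],[[0,0,9],[0,0,0],85],[[0,0,9],[0,0,0],85],[[0,0,0],[0,0,0],85]]}}

```text
clock: 5.8
position: [539.6, 26.1, 6.4]
ee_rot: [0.736, -0.677, -0.001, 0.002]
contact_force: [-0.6, 0.7, -0.0]
gripper_width: 84.9
grasp_force: 0.0
```

Emit:
{"fn": "send_rows", "kwargs": {"series": [[[0,0,0],[0,0,0],45],[[0,0,0],[0,0,0],45],[[0,0,0],[0,0,0],45],[[0,0,0],[0,0,0],45],[[0,0,0],[0,0,0],45],[[0,0,0],[0,0,0],45]]}}

```text
clock: 6.4
position: [542.0, 26.7, 9.2]
ee_rot: [0.737, -0.676, 0.001, -0.001]
contact_force: [0.7, -0.1, 6.5]
gripper_width: 53.7
grasp_force: 63.4
```

Confirmed: it gripped at about 54 mm, so the real tips sit about 36 mm above the reported TCP. I'll take a deeper bite and turn the collar clockwise.

Emit:
{"fn": "send_rows", "kwargs": {"series": [[[0,0,0],[0,0,0],80],[[0,0,0],[0,0,0],80],[[0,0,4],[0,0,0],80],[[0,0,4],[0,0,0],80],[[0,0,0],[0,0,0],40],[[0,0,0],[0,0,0],40],[[0,0,0],[0,0,0],40],[[0,0,0],[0,0,0],40]]}}

```text
clock: 7.2
position: [542.0, 26.6, 0.8]
ee_rot: [0.737, -0.676, 0.001, -0.001]
contact_force: [2.2, -1.4, 1.4]
gripper_width: 54.1
grasp_force: 64.0
```

Emit:
{"fn": "send_rows", "kwargs": {"series": [[[0,0,0],[0,0,0],40],[[0,0,0],[0,0,0.05],40],[[0,0,0],[0,0,0.05],40],[[0,0,0],[0,0,0],40]]}}

```text
clock: 7.6
position: [541.9, 26.6, 0.6]
ee_rot: [-0.702, 0.712, -0.001, 0.001]
contact_force: [2.9, -1.9, 1.6]
gripper_width: 54.4
grasp_force: 48.6
```

Emit:
{"fn": "send_rows", "kwargs": {"series": [[[0,0,0],[0,0,0.1],40],[[0,0,0],[0,0,0.1],40],[[0,0,0],[0,0,0.1],40],[[0,0,0],[0,0,0.1],40],[[0,0,0],[0,0,0.1],40],[[0,0,0],[0,0,0.1],40],[[0,0,0],[0,0,0.1],40],[[0,0,0],[0,0,0],40]]}}

```text
clock: 8.4
position: [541.2, 26.9, 0.7]
ee_rot: [-0.415, 0.91, 0.0, 0.0]
contact_force: [0.1, 0.3, 3.5]
gripper_width: 54.0
grasp_force: 62.6
```

Emit:
{"fn": "send_rows", "kwargs": {"series": [[[0,0,0],[0,0,0.1],40],[[0,0,0],[0,0,0.1],40],[[0,0,0],[0,0,0.1],40],[[0,0,0],[0,0,0.1],40],[[0,0,0],[0,0,0.1],40],[[0,0,0],[0,0,0.1],40],[[0,0,0],[0,0,0.05],40],[[0,0,0],[0,0,0],40]]}}

```text
clock: 9.2
position: [540.8, 27.4, 0.7]
ee_rot: [-0.105, 0.995, 0.0, -0.0]
contact_force: [-1.9, 5.1, 5.1]
gripper_width: 54.6
grasp_force: 62.8
```

Run:
```python
from h import *
s=state();R=Ro.from_quat(s["ee_rot"]).as_matrix();print(s["wrist_torque"].round(2),s["grasp_force"],"yawy",np.degrees(np.arctan2(R[1,1],R[0,1])))
```

```text
t 9.2 pos [540.8  27.4   0.7] R [[-0.978, -0.208, -0.0], [-0.208, 0.978, 0.001], [0.0, 0.001, -1.0]] w 54.6 F [-1.9  5.1  5.1]
[1.09 0.39 0.05] 62.821866273880005 yawy 102.01215346946616
```

Emit:
{"fn": "send_rows", "kwargs": {"series": [[[0,0,0],[0,0,0.04],40],[[0,0,0],[0,0,0.03],40],[[0,0,0],[0,0,0],40]]}}

```text
clock: 9.5
position: [539.1, 27.2, 0.6]
ee_rot: [-0.073, 0.997, -0.0, -0.002]
contact_force: [-5.2, 4.9, 8.2]
gripper_width: 54.2
grasp_force: 63.4
```

Run:
```python
from h import *
s=state();R=Ro.from_quat(s["ee_rot"]).as_matrix();print(s["wrist_torque"].round(2),s["grasp_force"],"yawy",np.degrees(np.arctan2(R[1,1],R[0,1])))
```

```text
t 9.5 pos [539.1  27.2   0.6] R [[-0.989, -0.145, -0.004], [-0.145, 0.989, -0.001], [0.004, -0.001, -1.0]] w 54.2 F [-5.2  4.9  8.2]
[1.73 1.58 1.26] 63.39024066925049 yawy 98.32088004970582
```

Emit:
{"fn": "send_rows", "kwargs": {"series": [[[0,0,0],[0,0,0],85],[[0,0,0],[0,0,0],85],[[0,0,0],[0,0,0],85],[[0,0,0],[0,0,0],85],[[0,0,-40],[0,0,0],85],[[0,0,-40],[0,0,0],85],[[0,0,0],[0,0,0],85],[[0,0,0],[0,0,0],85]]}}

```text
clock: 10.3
position: [541.4, 26.6, 81.2]
ee_rot: [-0.068, 0.998, 0.001, 0.001]
contact_force: [-0.8, 0.1, -1.2]
gripper_width: 84.9
grasp_force: 0.0
```

Run:
```python
from h import *
s=state();R=Ro.from_quat(s["ee_rot"]).as_matrix()
print("yawy",np.degrees(np.arctan2(R[1,1],R[0,1])));c=camera_info("wrist");im=get_image("wrist")[:,:,::-1].copy()
cv2.imwrite("pics/w6.png",cv2.resize(im,None,fx=1.42,fy=1.42,interpolation=cv2.INTER_CUBIC));np.save("w6.npy",c,allow_pickle=True)
```

```text
t 10.3 pos [541.4  26.6  81.2] R [[-0.991, -0.135, 0.002], [-0.135, 0.991, 0.001], [-0.002, 0.001, -1.0]] w 84.9 F [-0.8  0.1 -1.2]
yawy 97.7554530706783
```

View pics/w6.png

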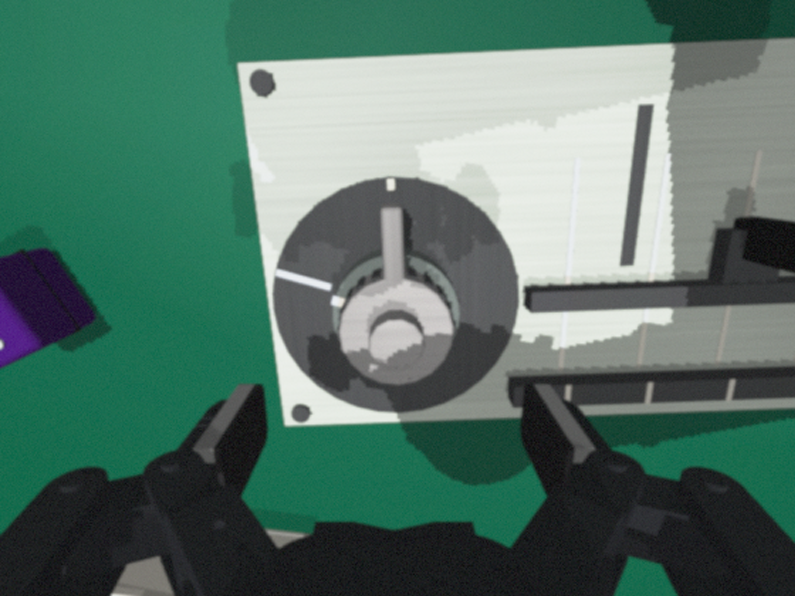

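The collar's ear now points at the open mark (ear at 392,210; mark at 391,184), so it is unlocked. Next is the jaw handle.

Emit:
{"fn": "send_rows", "kwargs": {"series": [[[10.3,48.5,0],[0,0,0],85],[[10.3,48.5,0],[0,0,0],85],[[10.3,48.5,0],[0,0,0],85],[[10.3,48.5,0],[0,0,0],85],[[0,0,0],[0,0,-0.039],60],[[0,0,0],[0,0,0],60],[[0,0,0],[0,0,0],60],[[0,0,0],[0,0,0],60]]}}

```text
clock: 11.15
position: [473.8, 212.0, 79.6]
ee_rot: [-0.086, 0.996, -0.0, -0.001]
contact_force: [-0.2, 0.7, 0.6]
gripper_width: 59.9
grasp_force: 0.0
```

Run:
```python
from h import *
s=state();R=Ro.from_quat(s["ee_rot"]).as_matrix()
print("yawy",np.degrees(np.arctan2(R[1,1],R[0,1])));c=camera_info("wrist");im=get_image("wrist")[:,:,::-1].copy()
np.save("w7.npy",c,allow_pickle=True)
a=np.radians(10)
F=lambda x,y,z:[540.2+x*np.cos(a)-y*np.sin(a),153.6+x*np.sin(a)+y*np.cos(a),z]
for pt in [F(-65.5,63,59),F(-65.5,77,59),F(-43.5,63,59),F(-43.5,77,59)]+[F(30,y,20) for y in (-25,23,71,119,167)]:
    cv2.circle(im,tuple(int(round(v)) for v in p(c,pt)[0]),1,(0,0,255),-1)
cv2.imwrite("pics/w7.png",cv2.resize(im,None,fx=1.42,fy=1.42,interpolation=cv2.INTER_CUBIC))
```

```text
t 11.15 pos [473.8 212.   79.6] R [[-0.985, -0.172, -0.001], [-0.172, 0.985, -0.001], [0.002, -0.001, -1.0]] w 59.9 F [-0.2  0.7  0.6]
yawy 99.8915049944515
```

View pics/w7.png

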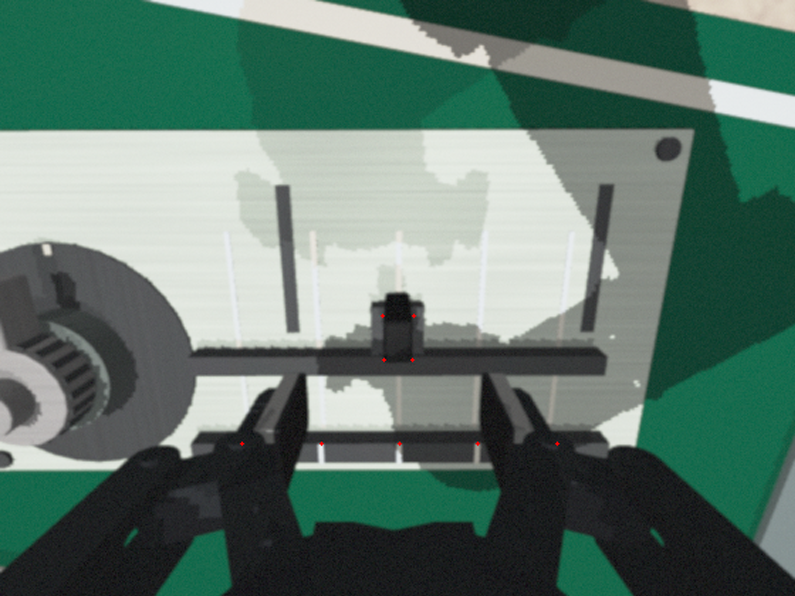

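My projected marks for the handle top (384–412, 316–359) and fence lines (321, 399, 477 on row 443) fall right on the features. I'll descend and grip the handle.

Emit:
{"fn": "send_rows", "kwargs": {"series": [[[0,1,30],[0,0,0],60],[[0,0,30],[0,0,0],60],[[0,0,18],[0,0,0],60],[[0,0,10],[0,0,0],60],[[0,0,0],[0,0,0],60],[[0,0,0],[0,0,0],5],[[0,0,0],[0,0,0],5],[[0,0,0],[0,0,0],5]]}}

```text
clock: 12.0
position: [474.4, 214.6, -6.7]
ee_rot: [-0.087, 0.996, 0.001, 0.001]
contact_force: [-0.2, 1.2, 0.1]
gripper_width: 16.9
grasp_force: 0.0
```

Emit:
{"fn": "send_rows", "kwargs": {"series": [[[0,0,0],[0,0,0],5],[[0,0,0],[0,0,0],5],[[0,0,0],[0,0,0],5],[[0,0,0],[0,0,0],5]]}}

```text
clock: 12.4
position: [474.3, 213.9, -6.6]
ee_rot: [-0.087, 0.996, 0.0, 0.001]
contact_force: [1.3, -4.0, 5.3]
gripper_width: 13.5
grasp_force: 60.0
```

Gripped at 13.5 mm. Drawing the jaw back.

Emit:
{"fn": "send_rows", "kwargs": {"series": [[[5,0,0],[0,0,0],5],[[8,0,0],[0,0,0],5],[[8,0,0],[0,0,0],5],[[8,0,0],[0,0,0],5],[[8,0,0],[0,0,0],5],[[8,0,0],[0,0,0],5],[[6,0,0],[0,0,0],5],[[0,0,0],[0,0,0],5]]}}

```text
clock: 13.2
position: [423.5, 204.9, -6.6]
ee_rot: [-0.088, 0.996, 0.0, 0.0]
contact_force: [-2.4, -4.0, 8.0]
gripper_width: 13.3
grasp_force: 60.4
```

Emit:
{"fn": "send_rows", "kwargs": {"series": [[[3,0,0],[0,0,0],5],[[3,0,0],[0,0,0],5],[[0,0,0],[0,0,0],5],[[0,0,0],[0,0,0],5]]}}

```text
clock: 13.6
position: [418.2, 204.0, -6.6]
ee_rot: [-0.088, 0.996, 0.0, 0.001]
contact_force: [2.0, -4.9, 9.0]
gripper_width: 13.1
grasp_force: 60.3
```

Emit:
{"fn": "send_rows", "kwargs": {"series": [[[2,0,0],[0,0,0],5],[[2,0,0],[0,0,0],5],[[0,0,0],[0,0,0],5],[[0,0,0],[0,0,0],5]]}}

```text
clock: 14.0
position: [417.5, 204.0, -6.6]
ee_rot: [-0.088, 0.996, 0.001, 0.003]
contact_force: [16.0, -9.5, -1.1]
gripper_width: 13.4
grasp_force: 59.4
```

The jaw is against its back stop. I'll release it and go look at the casings.

Emit:
{"fn": "send_rows", "kwargs": {"series": [[[0,0,0],[0,0,0],60],[[0,0,0],[0,0,0],70],[[0,0,0],[0,0,0],85],[[0,0,0],[0,0,0],85],[[0,0,-45],[0,0,0],85],[[0,0,-45],[0,0,0],85],[[0,0,-45],[0,0,0],85],[[0,0,-45],[0,0,0],85]]}}

```text
clock: 14.8
position: [413.1, 203.5, 174.2]
ee_rot: [-0.088, 0.996, 0.0, -0.0]
contact_force: [0.5, 1.1, -0.2]
gripper_width: 84.7
grasp_force: 0.0
```

Emit:
{"fn": "send_rows", "kwargs": {"series": [[[-6,-46,0],[0,0,0],85],[[-6,-46,0],[0,0,0],85],[[-6,-46,0],[0,0,0],85],[[-6,-46,0],[0,0,0],85],[[-6,-46,0],[0,0,0],85],[[-6,-46,0],[0,0,0],85],[[-6,-46,0],[0,0,0],85],[[-6,-46,0],[0,0,0],85]]}}

```text
clock: 15.6
position: [525.1, -152.0, 172.3]
ee_rot: [-0.088, 0.996, 0.0, 0.0]
contact_force: [0.7, 0.9, -0.4]
gripper_width: 85.1
grasp_force: 0.0
```

Emit:
{"fn": "send_rows", "kwargs": {"series": [[[-4,-46,0],[0,0,0],85],[[0,0,0],[0,0,0],85],[[0,0,0],[0,0,0],85],[[0,0,0],[0,0,0],85]]}}

```text
clock: 16.0
position: [536.5, -194.2, 172.1]
ee_rot: [-0.088, 0.996, 0.0, -0.0]
contact_force: [-0.2, -0.3, -0.7]
gripper_width: 84.6
grasp_force: 0.0
```

Run:
```python
from h import *
s=state();c=camera_info("wrist");im=get_image("wrist")[:,:,::-1].copy()
cv2.imwrite("pics/w8raw.png",im);np.save("w8.npy",c,allow_pickle=True)
cv2.imwrite("pics/w8.png",cv2.resize(im,None,fx=1.42,fy=1.42,interpolation=cv2.INTER_CUBIC))
```

```text
t 16.0 pos [ 536.5 -194.2  172.1] R [[-0.985, -0.175, -0.001], [-0.175, 0.985, 0.0], [0.001, 0.0, -1.0]] w 84.6 F [-0.2 -0.3 -0.7]
```

View pics/w8.png

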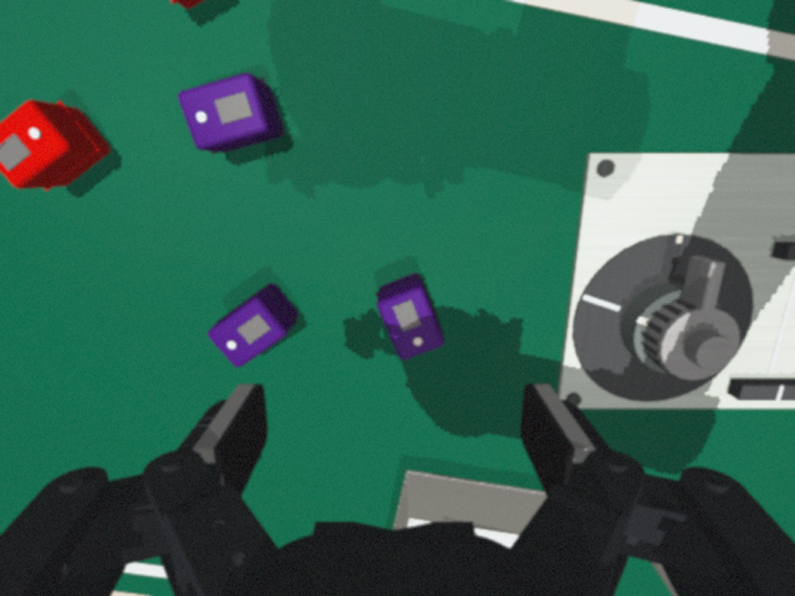

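The wrist view shows the casings at (232,112), (253,325) and (410,315) (×1.42 px), all upright, with red decoys at left. I'll fit their box silhouettes numerically.

```bash
cat >> h.py <<'E'
from scipy.optimize import minimize
def purple(im):
    hsv=cv2.cvtColor(im,cv2.COLOR_BGR2HSV)
    m=cv2.inRange(hsv,(122,70,18),(150,255,255))
    cs,_=cv2.findContours(m,0,2);o=[]
    for k in cs:
        if cv2.contourArea(k)>250:
            q=np.zeros(m.shape,np.uint8);cv2.drawContours(q,[cv2.convexHull(k)],-1,255,-1);o.append((cv2.contourArea(k),q,k))
    return o
def box(x,y,a,zb):
    d=np.array([[sx*25,sy*18,z] for sx in(-1,1) for sy in(-1,1) for z in(0,48)],float)
    C,S=np.cos(a),np.sin(a)
    return np.c_[x+d[:,0]*C-d[:,1]*S,y+d[:,0]*S+d[:,1]*C,zb+d[:,2]]
def fit(c,q,x,y,zb=0):
    S=4;big=cv2.resize(q,None,fx=S,fy=S)>127
    def cost(v):
        h=cv2.convexHull(((p(c,box(v[0],v[1],v[2]/30,zb))+.5)*S).astype(np.float32))
        r=np.zeros(big.shape,np.uint8);cv2.fillConvexPoly(r,np.round(h*16).astype(np.int32),1,shift=4);r=r>0
        return 1-(r&big).sum()/(r|big).sum()
    best=min((minimize(cost,[x,y,a*30],method="Nelder-Mead",options=dict(initial_simplex=[[x,y,a*30],[x+8,y,a*30],[x,y+8,a*30],[x,y,a*30+8]],xatol=.05,fatol=1e-4)) for a in np.radians([0,45,90,135])),key=lambda r:r.fun)
    return best.x[0],best.x[1],np.degrees(best.x[2]/30)%180,1-best.fun
def casings(im,c,zb=0,n=9):
    out=[]
    for A,q,k in purple(im)[:n]:
        M=cv2.moments(q,True);x,y,_=w(c,(M["m10"]/M["m00"],M["m01"]/M["m00"]),zb+30)[0]
        if y>300 or not 330<x<900: continue
        r=fit(c,q,x,y,zb);out.append(r);print("casing x%.1f y%.1f yaw%.1f IoU%.3f"%r)
    return out
E
python3 - <<'E'
from h import *
casings(cv2.imread("pics/w8raw.png"),np.load("w8.npy",allow_pickle=True).item())
print("top");casings(cv2.imread("pics/top0.png"),camera_info("top"))
E
```

```text
casing x594.0 y-293.9 yaw137.9 IoU0.895
casing x567.0 y-176.7 yaw29.9 IoU0.900
casing x448.0 y-318.5 yaw110.7 IoU0.902
top
casing x448.2 y-318.2 yaw114.2 IoU0.899
casing x567.0 y-176.2 yaw36.4 IoU0.873
casing x595.1 y-293.6 yaw134.5 IoU0.886
```

Emit:
{"fn": "send_rows", "kwargs": {"series": [[[-33,12,0],[0,0,0],85],[[0,0,0],[0,0,-0.14],85],[[0,0,0],[0,0,-0.14],85],[[0,0,0],[0,0,-0.14],85],[[0,0,0],[0,0,-0.14],85],[[0,0,0],[0,0,-0.14],85],[[0,0,0],[0,0,-0.14],85],[[0,0,0],[0,0,-0.14],85]]}}

```text
clock: 16.85
position: [567.2, -175.8, 172.7]
ee_rot: [-0.549, 0.836, -0.0, 0.0]
contact_force: [-0.7, 0.6, -0.5]
gripper_width: 85.3
grasp_force: 0.0
```

Emit:
{"fn": "send_rows", "kwargs": {"series": [[[0,0,0],[0,0,-0.14],85],[[0,0,0],[0,0,-0.14],85],[[0,0,0],[0,0,-0.14],85],[[0,0,0],[0,0,-0.14],85],[[0,0,0],[0,0,-0.14],85],[[0,0,45],[0,0,-0.14],85],[[0,0,45],[0,0,-0.14],85],[[0,0,0],[0,0,0],85]]}}

```text
clock: 17.65
position: [562.2, -175.3, 76.7]
ee_rot: [0.876, -0.482, -0.006, 0.002]
contact_force: [-0.9, 0.4, -0.4]
gripper_width: 85.1
grasp_force: 0.0
```

Emit:
{"fn": "send_rows", "kwargs": {"series": [[[0,0,0],[0,0,0],85],[[0,0,0],[0,0,0],85],[[0,0,0],[0,0,0],85]]}}

```text
clock: 17.95
position: [569.2, -177.4, 85.1]
ee_rot: [0.876, -0.483, 0.002, -0.001]
contact_force: [-0.6, -0.2, -0.3]
gripper_width: 84.8
grasp_force: 0.0
```

```bash
cat >> h.py <<'E'
def look(zb=0,name=None):
    s=state();c=camera_info("wrist");im=get_image("wrist")[:,:,::-1].copy()
    R=Ro.from_quat(s["ee_rot"]).as_matrix();print("yawy %.1f"%(np.degrees(np.arctan2(R[1,1],R[0,1]))%360))
    if name: cv2.imwrite(f"pics/{name}.png",im);np.save(name+".npy",c,allow_pickle=True)
    for r in casings(im,c,zb):
        print("   shift tool",(R.T@(np.r_[r[:2],-17]-s["position"])).round(1))
    return s,c,im
E
python3 -c "
from h import *
look(0,'a1')"
```

```text
t 17.95 pos [ 569.2 -177.4   85.1] R [[0.534, -0.845, 0.005], [-0.845, -0.534, -0.001], [0.003, -0.004, -1.0]] w 84.8 F [-0.6 -0.2 -0.3]
yawy 212.3
casing x567.2 y-177.9 yaw28.0 IoU0.883
casing x446.2 y-320.9 yaw115.9 IoU0.959
casing x594.4 y-292.0 yaw134.7 IoU0.921
   shift tool [ -1.    2.3 102.1]
   shift tool [ 55.2 181.  101.6]
   shift tool [110.   40.3 102.3]
```

Emit:
{"fn": "send_rows", "kwargs": {"series": [[[-0.5,2,30],[0,0,0],85],[[0,0,30],[0,0,0],85],[[0,0,25],[0,0,0],85],[[0,0,12],[0,0,0],85],[[0,0,5],[0,0,0],85],[[0,0,0],[0,0,0],85],[[0,0,0],[0,0,0],40],[[0,0,0],[0,0,0],40]]}}

```text
clock: 18.8
position: [566.4, -178.3, -18.3]
ee_rot: [0.876, -0.482, 0.001, -0.001]
contact_force: [0.1, 0.6, -1.1]
gripper_width: 58.5
grasp_force: 0.0
```

Emit:
{"fn": "send_rows", "kwargs": {"series": [[[0,0,0],[0,0,0],40],[[0,0,0],[0,0,0],40],[[0,0,0],[0,0,0],40],[[0,0,0],[0,0,0],40],[[0,0,0],[0,0,0],40]]}}

```text
clock: 19.3
position: [566.6, -178.3, -18.3]
ee_rot: [0.876, -0.482, 0.001, -0.0]
contact_force: [0.5, 1.1, 6.7]
gripper_width: 49.7
grasp_force: 63.1
```

Emit:
{"fn": "send_rows", "kwargs": {"series": [[[0,0,-20],[0,0,0],40],[[0,0,-40],[0,0,0],40],[[0,0,-40],[0,0,0],40],[[0,0,0],[0,0,0.13],40],[[0,0,0],[0,0,0.13],40],[[0,0,0],[0,0,0.13],40],[[0,0,0],[0,0,0],40],[[0,0,0],[0,0,0],40]]}}

```text
clock: 20.1
position: [564.9, -178.1, 79.9]
ee_rot: [0.767, -0.642, -0.0, 0.0]
contact_force: [0.2, -0.1, -0.5]
gripper_width: 49.3
grasp_force: 62.6
```

Run:
```python
from h import *
s=monitor.read_state();s,c,im=look(s["position"][2]+18.3,'a2')
a=np.radians(10);R=Ro.from_quat(s["ee_rot"]).as_matrix()
for k in range(5):
    y=-25+48*k;X=np.array([540.2+5*np.cos(a)-y*np.sin(a),153.6+5*np.sin(a)+y*np.cos(a),-12.3]);print(k,X.round(1))
X=np.array([540.2+5*np.cos(a)+25*np.sin(a),153.6+5*np.sin(a)-25*np.cos(a),-12.3])
print((R.T@(X-s["position"])).round(1),s["grasp_force"],s["joints"].round(2))
```

```text
t 20.1 pos [ 564.9 -178.1   79.9] R [[0.176, -0.984, -0.001], [-0.984, -0.176, 0.0], [-0.0, 0.001, -1.0]] w 49.3 F [ 0.2 -0.1 -0.5]
yawy 190.1
casing x565.7 y-175.9 yaw8.1 IoU0.901
casing x486.5 y-303.0 yaw22.9 IoU0.774
casing x591.4 y-290.7 yaw135.5 IoU0.574
   shift tool [-2.  -1.2 96.9]
   shift tool [109.2  99.   96.9]
   shift tool [115.6  -6.4  96.8]
0 [549.5 129.8 -12.3]
1 [541.1 177.1 -12.3]
2 [532.8 224.4 -12.3]
3 [524.5 271.7 -12.3]
4 [516.1 318.9 -12.3]
[-305.9  -39.    92.3] 62.57749915122986 [-0.03  0.44 -0.23 -0.   -0.9   0.21]
```

Run:
```python
from h import *
o=[]
for n,zb,v in(("a1",0,(567.2,-177.9,28)),("a2",98.2,(565.7,-175.9,8.1))):
    im=cv2.imread(f"pics/{n}.png");c=np.load(n+".npy",allow_pickle=True).item()
    x,y=p(c,[v[0],v[1],zb+24])[0].astype(int);y0,x0=max(y-60,0),x-65
    cr=cv2.resize(im[y0:y0+120,x0:x0+130],None,fx=3,fy=3,interpolation=cv2.INTER_CUBIC)
    for A,q,k in purple(im):
        cv2.polylines(cr,[((k[:,0]-[x0,y0]+.5)*3).astype(int)],True,(0,255,255))
    h=cv2.convexHull(p(c,box(v[0],v[1],np.radians(v[2]),zb)).astype(np.float32))[:,0]
    cv2.polylines(cr,[((h-[x0,y0]+.5)*3).astype(int)],True,(0,255,0))
    o.append(cr)
cv2.imwrite("pics/a12.png",np.hstack(o))
```

```text
(no output)
```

View pics/a12.png

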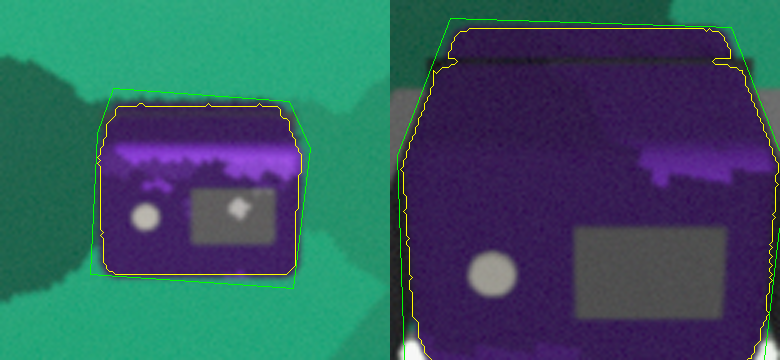

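The fit hull surrounds the casing evenly and the casing is square in the pads. Carrying it to slot 0.

Emit:
{"fn": "send_rows", "kwargs": {"series": [[[-38,-4.75,0],[0,0,0],40],[[-38,-4.75,0],[0,0,0],40],[[-38,-4.75,0],[0,0,0],40],[[-38,-4.75,0],[0,0,0],40],[[-38,-4.75,0],[0,0,0],40],[[-38,-4.75,0],[0,0,0],40],[[-38,-4.75,0],[0,0,0],40],[[-38,-4.75,0],[0,0,0],40]]}}

```text
clock: 20.95
position: [549.8, 129.4, 80.2]
ee_rot: [0.767, -0.642, -0.0, 0.0]
contact_force: [0.3, 0.6, -1.1]
gripper_width: 49.4
grasp_force: 62.6
```

Emit:
{"fn": "send_rows", "kwargs": {"series": [[[0,0,30],[0,0,0],40],[[0,0,30],[0,0,0],40],[[0,0,0],[0,0,0],40],[[0,0,0],[0,0,0],40],[[0,0,0],[0,0,0],40],[[0,0,0],[0,0,0],40]]}}

```text
clock: 21.55
position: [551.4, 128.0, 22.0]
ee_rot: [0.766, -0.643, 0.001, -0.001]
contact_force: [0.4, -0.6, -1.2]
gripper_width: 49.3
grasp_force: 62.5
```

```bash
cat >> h.py <<'E'
def slot(k,off=1.0,dx=-1.0,z=-11.5):
    "tool shift to bring TCP to slot k; off = casing offset along fixture +y in the grip"
    s=state();a=np.radians(10);y=-25+48*k-off;x=5+dx
    R=Ro.from_quat(s["ee_rot"]).as_matrix()
    X=np.array([540.2+x*np.cos(a)-y*np.sin(a),153.6+x*np.sin(a)+y*np.cos(a),z])
    print("slot",k,"shift",(R.T@(X-s["position"])).round(1),"yawy %.1f"%(np.degrees(np.arctan2(R[1,1],R[0,1]))%360),"grip",s["grasp_force"])
E
python3 -c "
from h import *
slot(0)"
```

```text
t 21.55 pos [551.4 128.   22. ] R [[0.173, -0.985, 0.003], [-0.985, -0.173, 0.001], [-0.001, -0.003, -1.0]] w 49.3 F [ 0.4 -0.6 -1.2]
slot 0 shift [-1.1  2.7 33.5] yawy 190.0 grip 62.514792680740356
```

Emit:
{"fn": "send_rows", "kwargs": {"series": [[[-1,2.5,0],[0,0,0],40],[[0,0,15],[0,0,0],40],[[0,0,10],[0,0,0],40],[[0,0,5],[0,0,0],40],[[0,0,3.5],[0,0,0],40],[[0,0,0],[0,0,0],40],[[0,0,0],[0,0,0],40]]}}

```text
clock: 22.25
position: [547.3, 128.2, -12.3]
ee_rot: [0.766, -0.643, 0.0, 0.0]
contact_force: [-4.3, -1.1, 6.0]
gripper_width: 49.1
grasp_force: 63.2
```

```bash
python3 -c "
from h import *
slot(0)"
```

```text
t 22.25 pos [547.3 128.2 -12.3] R [[0.174, -0.985, -0.0], [-0.985, -0.174, -0.0], [0.0, 0.0, -1.0]] w 49.1 F [-4.3 -1.1  6. ]
slot 0 shift [-0.2 -1.4 -0.8] yawy 190.0 grip 63.24193596839905
```

Emit:
{"fn": "send_rows", "kwargs": {"series": [[[0,0,0],[0,0,0],60],[[0,0,0],[0,0,0],70],[[0,0,0],[0,0,0],85],[[0,0,0],[0,0,0],85],[[0,0,-40],[0,0,0],85],[[0,0,-40],[0,0,0],85],[[0,0,0],[0,0,0],85],[[0,0,0],[0,0,0],85]]}}

```text
clock: 23.05
position: [548.1, 128.7, 67.9]
ee_rot: [0.766, -0.643, 0.0, -0.001]
contact_force: [-0.3, -0.1, -0.4]
gripper_width: 85.3
grasp_force: 0.0
```

```bash
cat >> h.py <<'E'
def tofx(P):
    a=np.radians(10);d=np.atleast_2d(P)[:,:2]-[540.2,153.6]
    return np.c_[d[:,0]*np.cos(a)+d[:,1]*np.sin(a),-d[:,0]*np.sin(a)+d[:,1]*np.cos(a)]
def ct():
    c=camera_info("top");im=get_image("top")[:,:,::-1].copy();print("top:")
    for r in casings(im,c,0):
        print("   fx(if z6)",tofx(w(c,p(c,[r[0],r[1],24])[0],30)).round(1))
    return im,c
E
python3 -c "
from h import *
s,c,im=look(6,'a3')
print('slot0 expected fx 5,-25')
for r in casings(im,c,6): print(tofx([r[0],r[1]]).round(1))
ct()"
```

```text
t 23.05 pos [548.1 128.7  67.9] R [[0.173, -0.985, 0.002], [-0.985, -0.173, 0.002], [-0.001, -0.003, -1.0]] w 85.3 F [-0.3 -0.1 -0.4]
yawy 190.0
casing x548.5 y129.1 yaw9.9 IoU0.884
   shift tool [-0.2 -0.3 84.9]
slot0 expected fx 5,-25
casing x548.5 y129.1 yaw9.9 IoU0.884
[[  3.9 -25.6]]
top:
casing x448.5 y-318.8 yaw112.9 IoU0.889
casing x594.6 y-292.8 yaw134.4 IoU0.896
   fx(if z6) [[-172.6 -447.8]]
   fx(if z6) [[ -25.  -447.6]]
```

Casing 1 is at fixture (3.9, -25.6), yaw 9.9°, which is good. Now casing B.

Emit:
{"fn": "send_rows", "kwargs": {"series": [[[47,3,-3],[0,0,0],85],[[47,3,-3],[0,0,0],85],[[47,3,-3],[0,0,0],85],[[47,3,-3],[0,0,0],85],[[47,3,-3],[0,0,0],85],[[47,3,-3],[0,0,0],85],[[47,3,0],[0,0,0],85],[[47,3,0],[0,0,0],85]]}}

```text
clock: 23.95
position: [588.1, -247.9, 83.1]
ee_rot: [0.766, -0.643, -0.001, 0.001]
contact_force: [1.7, 0.5, 0.3]
gripper_width: 85.3
grasp_force: 0.0
```

Emit:
{"fn": "send_rows", "kwargs": {"series": [[[47,3,0],[0,0,0],85],[[0,0,0],[0,0,0.137],85],[[0,0,0],[0,0,0.137],85],[[0,0,0],[0,0,0.137],85],[[0,0,0],[0,0,0.137],85],[[0,0,0],[0,0,0.137],85],[[0,0,0],[0,0,0.137],85],[[0,0,0],[0,0,0.137],85]]}}

```text
clock: 24.75
position: [593.1, -292.7, 82.6]
ee_rot: [-0.38, 0.925, 0.001, -0.001]
contact_force: [0.7, 0.7, -0.5]
gripper_width: 85.1
grasp_force: 0.0
```

Emit:
{"fn": "send_rows", "kwargs": {"series": [[[0,0,0],[0,0,0],85],[[0,0,0],[0,0,0],85],[[0,0,0],[0,0,0],85]]}}

```text
clock: 25.05
position: [593.8, -292.9, 84.0]
ee_rot: [-0.384, 0.923, 0.0, -0.001]
contact_force: [-0.4, -0.0, 0.9]
gripper_width: 84.8
grasp_force: 0.0
```

```bash
python3 -c "
from h import *
look(0,'b1')"
```

```text
t 25.05 pos [ 593.8 -292.9   84. ] R [[-0.705, -0.709, -0.001], [-0.709, 0.705, 0.0], [0.001, 0.001, -1.0]] w 84.8 F [-0.4 -0.   0.9]
yawy 135.1
casing x593.6 y-293.8 yaw135.2 IoU0.880
casing x448.7 y-320.4 yaw108.5 IoU0.909
   shift tool [  0.8  -0.6 101. ]
   shift tool [121.9  83.3 101.2]
```

Emit:
{"fn": "send_rows", "kwargs": {"series": [[[0.8,-0.6,30],[0,0,0],85],[[0,0,30],[0,0,0],85],[[0,0,25],[0,0,0],85],[[0,0,12],[0,0,0],85],[[0,0,4],[0,0,0],85],[[0,0,0],[0,0,0],85],[[0,0,0],[0,0,0],40],[[0,0,0],[0,0,0],40]]}}

```text
clock: 25.9
position: [595.1, -294.2, -14.6]
ee_rot: [-0.383, 0.924, -0.001, 0.001]
contact_force: [-0.5, -0.2, -0.2]
gripper_width: 58.6
grasp_force: 0.0
```

Emit:
{"fn": "send_rows", "kwargs": {"series": [[[0,0,0],[0,0,0],40],[[0,0,0],[0,0,0],40],[[0,0,0],[0,0,0],40],[[0,0,0],[0,0,0],40],[[0,0,0],[0,0,0],40]]}}

```text
clock: 26.4
position: [595.1, -294.2, -14.6]
ee_rot: [-0.383, 0.924, -0.001, 0.001]
contact_force: [0.0, 0.6, 6.8]
gripper_width: 49.4
grasp_force: 63.5
```

Emit:
{"fn": "send_rows", "kwargs": {"series": [[[0,0,-20],[0,0,0],40],[[0,0,-40],[0,0,0],40],[[0,0,-45],[0,0,0],40],[[0,0,0],[0,0,-0.137],40],[[0,0,0],[0,0,-0.137],40],[[0,0,0],[0,0,-0.137],40],[[0,0,0],[0,0,-0.137],40],[[0,0,0],[0,0,-0.137],40]]}}

```text
clock: 27.2
position: [593.4, -293.7, 88.2]
ee_rot: [-0.673, 0.74, 0.001, -0.0]
contact_force: [0.7, 0.4, -0.1]
gripper_width: 49.4
grasp_force: 62.9
```

Emit:
{"fn": "send_rows", "kwargs": {"series": [[[0,0,0],[0,0,-0.137],40],[[0,0,0],[0,0,-0.137],40],[[0,0,0],[0,0,0],40],[[0,0,0],[0,0,0],40],[[0,0,0],[0,0,0],40]]}}

```text
clock: 27.7
position: [593.9, -293.9, 88.6]
ee_rot: [0.765, -0.644, -0.0, 0.0]
contact_force: [-0.1, 0.0, -0.5]
gripper_width: 48.8
grasp_force: 62.9
```

```bash
python3 -c "
from h import *
slot(1,0)
ct()"
```

```text
t 27.7 pos [ 593.9 -293.9   88.6] R [[0.171, -0.985, -0.0], [-0.985, -0.171, 0.0], [-0.0, 0.0, -1.0]] w 48.8 F [-0.1  0.  -0.5]
slot 1 shift [-473.   -27.7  100.2] yawy 189.9 grip 62.8696346282959
top:
casing x447.9 y-317.6 yaw113.0 IoU0.900
casing x550.7 y131.7 yaw16.1 IoU0.872
   fx(if z6) [[-172.9 -446.5]]
   fx(if z6) [[  5.4 -24.1]]
```

Emit:
{"fn": "send_rows", "kwargs": {"series": [[[-47.4,-2.8,0],[0,0,0],40],[[-47.4,-2.8,0],[0,0,0],40],[[-47.4,-2.8,0],[0,0,0],40],[[-47.4,-2.8,0],[0,0,0],40],[[-47.4,-2.8,0],[0,0,0],40],[[-47.4,-2.8,0],[0,0,0],40],[[-47.4,-2.8,0],[0,0,0],40],[[-47.4,-2.8,0],[0,0,0],40]]}}

```text
clock: 28.55
position: [550.1, 85.4, 89.1]
ee_rot: [0.766, -0.643, 0.0, -0.0]
contact_force: [0.7, -0.3, -1.4]
gripper_width: 49.0
grasp_force: 62.8
```

Emit:
{"fn": "send_rows", "kwargs": {"series": [[[-47.4,-2.8,0],[0,0,0],40],[[-47.4,-2.8,0],[0,0,0],40],[[0,0,15],[0,0,0],40],[[0,0,5],[0,0,0],40],[[0,0,0],[0,0,0],40],[[0,0,0],[0,0,0],40],[[0,0,0],[0,0,0],40]]}}

```text
clock: 29.25
position: [540.1, 176.9, 69.4]
ee_rot: [0.765, -0.644, 0.0, -0.0]
contact_force: [0.6, -0.0, -0.4]
gripper_width: 49.2
grasp_force: 62.9
```

```bash
python3 -c "
from h import *
slot(1,-0.8,-1,-8)"
```

```text
t 29.25 pos [540.1 176.9  69.4] R [[0.171, -0.985, 0.001], [-0.985, -0.171, 0.0], [-0.0, -0.001, -1.0]] w 49.2 F [ 0.6 -0.  -0.4]
slot 1 shift [-0.8  0.  77.4] yawy 189.9 grip 62.89647102355957
```

Emit:
{"fn": "send_rows", "kwargs": {"series": [[[-0.8,0,20],[0,0,0],40],[[0,0,20],[0,0,0],40],[[0,0,15],[0,0,0],40],[[0,0,12],[0,0,0],40],[[0,0,6],[0,0,0],40],[[0,0,4],[0,0,0],40],[[0,0,0],[0,0,0],40],[[0,0,0],[0,0,0],40]]}}

```text
clock: 30.05
position: [539.9, 178.8, -7.6]
ee_rot: [0.766, -0.643, 0.0, -0.001]
contact_force: [-0.1, -0.2, -1.1]
gripper_width: 49.0
grasp_force: 62.9
```

```bash
python3 -c "
from h import *
slot(1,-0.8,-1,-8)"
```

```text
t 30.05 pos [539.9 178.8  -7.6] R [[0.173, -0.985, 0.001], [-0.985, -0.173, 0.001], [-0.0, -0.001, -1.0]] w 49.0 F [-0.1 -0.2 -1.1]
slot 1 shift [1.1 0.  0.4] yawy 190.0 grip 62.852078676223755
```

Emit:
{"fn": "send_rows", "kwargs": {"series": [[[1,0,0.4],[0,0,0],40],[[0,0,0.4],[0,0,0],40],[[0,0,0],[0,0,0],40],[[0,0,0],[0,0,0],60],[[0,0,0],[0,0,0],70],[[0,0,0],[0,0,0],85],[[0,0,0],[0,0,0],85],[[0,0,-20],[0,0,0],85]]}}

```text
clock: 30.85
position: [537.5, 176.4, 8.8]
ee_rot: [0.766, -0.643, -0.001, 0.003]
contact_force: [-0.7, -0.8, 0.0]
gripper_width: 84.9
grasp_force: 0.0
```

Emit:
{"fn": "send_rows", "kwargs": {"series": [[[0,0,-40],[0,0,0],85],[[0,0,-40],[0,0,0],85],[[0,0,0],[0,0,0],85],[[0,0,0],[0,0,0],85],[[0,0,0],[0,0,0],85]]}}

```text
clock: 31.35
position: [538.7, 177.1, 90.1]
ee_rot: [0.766, -0.643, -0.0, 0.001]
contact_force: [-0.5, 0.3, -1.3]
gripper_width: 84.8
grasp_force: 0.0
```

```bash
python3 -c "
from h import *
s,c,im=look(6,'b3')
for r in casings(im,c,6): print(tofx([r[0],r[1]]).round(1))
ct()"
```

```text
t 31.35 pos [538.7 177.1  90.1] R [[0.173, -0.985, -0.002], [-0.985, -0.173, -0.001], [0.0, 0.002, -1.0]] w 84.8 F [-0.5  0.3 -1.3]
yawy 189.9
casing x541.1 y177.0 yaw9.9 IoU0.888
casing x548.7 y128.6 yaw9.9 IoU0.915
   shift tool [  0.5  -2.6 107.1]
   shift tool [ 49.5  -1.7 107.1]
casing x541.1 y177.0 yaw9.9 IoU0.888
casing x548.7 y128.6 yaw9.9 IoU0.915
[[ 5.  22.9]]
[[  4.  -26.1]]
top:
casing x448.5 y-318.8 yaw113.0 IoU0.889
casing x550.5 y132.2 yaw14.6 IoU0.874
   fx(if z6) [[-172.6 -447.7]]
   fx(if z6) [[  5.2 -23.6]]
```

Both casings are good (fixture 5.0/22.9 and 4.0/-26). Now the third.

Emit:
{"fn": "send_rows", "kwargs": {"series": [[[43,15.9,0],[0,0,0],85],[[43,15.9,0],[0,0,0],85],[[43,15.9,0],[0,0,0],85],[[43,15.9,0],[0,0,0],85],[[43,15.9,0],[0,0,0],85],[[43,15.9,0],[0,0,0],85],[[43,15.9,0],[0,0,0],85],[[43,15.9,0],[0,0,0],85]]}}

```text
clock: 32.25
position: [472.7, -184.9, 90.1]
ee_rot: [0.766, -0.643, -0.001, 0.001]
contact_force: [1.0, 0.3, 0.3]
gripper_width: 85.0
grasp_force: 0.0
```

Emit:
{"fn": "send_rows", "kwargs": {"series": [[[43,15.9,0],[0,0,0],85],[[43,15.9,0],[0,0,0],85],[[43,15.9,0],[0,0,0],85],[[0,0,0],[0,0,0.134],85],[[0,0,0],[0,0,0.134],85],[[0,0,0],[0,0,0.134],85],[[0,0,0],[0,0,0.134],85],[[0,0,0],[0,0,0.134],85]]}}

```text
clock: 33.05
position: [448.5, -318.5, 89.7]
ee_rot: [-0.509, 0.861, 0.001, -0.001]
contact_force: [0.2, 0.1, -0.4]
gripper_width: 84.9
grasp_force: 0.0
```

Emit:
{"fn": "send_rows", "kwargs": {"series": [[[0,0,0],[0,0,0.134],85],[[0,0,0],[0,0,0.134],85],[[0,0,0],[0,0,0.134],85],[[0,0,0],[0,0,0.134],85],[[0,0,0],[0,0,0.134],85],[[0,0,0],[0,0,0],85],[[0,0,0],[0,0,0],85],[[0,0,0],[0,0,0],85]]}}

```text
clock: 33.85
position: [449.0, -318.5, 90.5]
ee_rot: [-0.202, 0.979, 0.0, -0.0]
contact_force: [-0.4, -0.2, -0.2]
gripper_width: 85.1
grasp_force: 0.0
```

```bash
python3 -c "
from h import *
look(0,'c1');ct()"
```

```text
t 33.85 pos [ 449.  -318.5   90.5] R [[-0.918, -0.396, -0.001], [-0.396, 0.918, 0.0], [0.001, 0.001, -1.0]] w 85.1 F [-0.4 -0.2 -0.2]
yawy 113.3
casing x447.6 y-319.7 yaw111.5 IoU0.887
   shift tool [  1.7  -0.6 107.5]
top:
casing x543.3 y180.0 yaw16.5 IoU0.863
casing x550.2 y131.9 yaw15.5 IoU0.871
   fx(if z6) [[ 6.5 24.5]]
   fx(if z6) [[  5.  -23.8]]
```

Emit:
{"fn": "send_rows", "kwargs": {"series": [[[1.5,-0.6,30],[0,0,0],85],[[0,0,30],[0,0,0],85],[[0,0,25],[0,0,0],85],[[0,0,15],[0,0,0],85],[[0,0,5],[0,0,0],85],[[0,0,0],[0,0,0],85],[[0,0,0],[0,0,0],40],[[0,0,0],[0,0,0],40]]}}

```text
clock: 34.75
position: [448.9, -320.1, -12.9]
ee_rot: [-0.201, 0.98, -0.001, 0.001]
contact_force: [-0.1, 1.1, -0.7]
gripper_width: 58.5
grasp_force: 0.0
```

Emit:
{"fn": "send_rows", "kwargs": {"series": [[[0,0,0],[0,0,0],40],[[0,0,0],[0,0,0],40],[[0,0,0],[0,0,0],40],[[0,0,0],[0,0,0],40],[[0,0,0],[0,0,0],40]]}}

```text
clock: 35.25
position: [449.1, -320.1, -12.7]
ee_rot: [-0.201, 0.98, -0.001, 0.001]
contact_force: [1.2, 0.8, 7.3]
gripper_width: 48.9
grasp_force: 63.4
```

Emit:
{"fn": "send_rows", "kwargs": {"series": [[[0,0,-20],[0,0,0],40],[[0,0,-40],[0,0,0],40],[[0,0,-45],[0,0,0],40],[[0,0,0],[0,0,-0.134],40],[[0,0,0],[0,0,-0.134],40],[[0,0,0],[0,0,-0.134],40],[[0,0,0],[0,0,-0.134],40],[[0,0,0],[0,0,-0.134],40]]}}

```text
clock: 36.05
position: [447.5, -319.4, 90.7]
ee_rot: [-0.514, 0.858, 0.0, -0.0]
contact_force: [0.1, 0.3, -0.1]
gripper_width: 49.0
grasp_force: 62.7
```

Emit:
{"fn": "send_rows", "kwargs": {"series": [[[0,0,0],[0,0,-0.134],40],[[0,0,0],[0,0,-0.134],40],[[0,0,0],[0,0,-0.134],40],[[0,0,0],[0,0,-0.134],40],[[0,0,0],[0,0,-0.134],40],[[0,0,0],[0,0,0],40],[[0,0,0],[0,0,0],40],[[0,0,0],[0,0,0],40]]}}

```text
clock: 36.85
position: [447.9, -319.7, 90.9]
ee_rot: [0.765, -0.644, -0.0, -0.0]
contact_force: [0.7, -0.2, -0.4]
gripper_width: 49.4
grasp_force: 62.7
```

```bash
python3 -c "
from h import *
slot(2,0)
ct()"
```

```text
t 36.85 pos [ 447.9 -319.7   90.9] R [[0.171, -0.985, -0.0], [-0.985, -0.171, 0.0], [-0.0, 0.0, -1.0]] w 49.4 F [ 0.7 -0.2 -0.4]
slot 2 shift [-521.5 -175.7  102.5] yawy 189.9 grip 62.67346501350403
top:
casing x543.4 y179.9 yaw16.8 IoU0.862
casing x550.8 y131.9 yaw15.4 IoU0.869
   fx(if z6) [[ 6.5 24.4]]
   fx(if z6) [[  5.6 -23.9]]
```

Emit:
{"fn": "send_rows", "kwargs": {"series": [[[-43.5,-14.7,0],[0,0,0],40],[[-43.5,-14.7,0],[0,0,0],40],[[-43.5,-14.7,0],[0,0,0],40],[[-43.5,-14.7,0],[0,0,0],40],[[-43.5,-14.7,0],[0,0,0],40],[[-43.5,-14.7,0],[0,0,0],40],[[-43.5,-14.7,0],[0,0,0],40],[[-43.5,-14.7,0],[0,0,0],40]]}}

```text
clock: 37.7
position: [503.7, 45.4, 91.3]
ee_rot: [0.766, -0.643, 0.0, -0.0]
contact_force: [1.2, -0.7, -0.8]
gripper_width: 49.1
grasp_force: 62.7
```

Emit:
{"fn": "send_rows", "kwargs": {"series": [[[-43.5,-14.7,0],[0,0,0],40],[[-43.5,-14.7,0],[0,0,0],40],[[-43.5,-14.7,0],[0,0,0],40],[[-43.5,-14.7,0],[0,0,0],40],[[0,0,20],[0,0,0],40],[[0,0,0],[0,0,0],40],[[0,0,0],[0,0,0],40],[[0,0,0],[0,0,0],40]]}}

```text
clock: 38.5
position: [531.7, 224.2, 71.8]
ee_rot: [0.765, -0.643, 0.0, -0.0]
contact_force: [-1.0, 0.3, -0.4]
gripper_width: 48.8
grasp_force: 62.7
```

```bash
python3 -c "
from h import *
slot(2,-0.6,-1,-6)"
```

```text
t 38.5 pos [531.7 224.2  71.8] R [[0.172, -0.985, 0.001], [-0.985, -0.172, 0.0], [-0.0, -0.001, -1.0]] w 48.8 F [-1.   0.3 -0.4]
slot 2 shift [-0.6 -0.  77.8] yawy 189.9 grip 62.70217180252075
```

Emit:
{"fn": "send_rows", "kwargs": {"series": [[[0,0,20],[0,0,0],40],[[0,0,20],[0,0,0],40],[[0,0,15],[0,0,0],40],[[0,0,12],[0,0,0],40],[[0,0,6],[0,0,0],40],[[0,0,4],[0,0,0],40],[[0,0,0],[0,0,0],40],[[0,0,0],[0,0,0],40]]}}

```text
clock: 39.3
position: [531.9, 225.2, -5.4]
ee_rot: [0.766, -0.643, 0.0, -0.001]
contact_force: [0.9, -0.3, -0.3]
gripper_width: 49.0
grasp_force: 62.7
```

```bash
python3 -c "
from h import *
slot(2,-0.6,-1,-6)"
```

```text
t 39.3 pos [531.9 225.2  -5.4] R [[0.173, -0.985, 0.001], [-0.985, -0.173, 0.001], [-0.0, -0.001, -1.0]] w 49.0 F [ 0.9 -0.3 -0.3]
slot 2 shift [0.4 0.3 0.6] yawy 190.0 grip 62.70252585411072
```

Emit:
{"fn": "send_rows", "kwargs": {"series": [[[0.4,0,0.6],[0,0,0],40],[[0,0,0.5],[0,0,0],40],[[0,0,0],[0,0,0],40],[[0,0,0],[0,0,0],60],[[0,0,0],[0,0,0],70],[[0,0,0],[0,0,0],85],[[0,0,0],[0,0,0],85],[[0,0,-20],[0,0,0],85]]}}

```text
clock: 40.1
position: [529.5, 223.2, 10.6]
ee_rot: [0.766, -0.643, -0.001, 0.003]
contact_force: [0.1, 0.1, 0.4]
gripper_width: 85.1
grasp_force: 0.0
```

Emit:
{"fn": "send_rows", "kwargs": {"series": [[[20,0,-40],[0,0,0],85],[[28,0,-40],[0,0,0],85],[[0,0,-40],[0,0,0],85],[[0,0,0],[0,0,0],85],[[0,0,0],[0,0,0],85],[[0,0,0],[0,0,0],85]]}}

```text
clock: 40.7
position: [538.9, 177.0, 131.8]
ee_rot: [0.766, -0.643, -0.001, 0.001]
contact_force: [-0.3, -0.1, 0.0]
gripper_width: 85.0
grasp_force: 0.0
```

```bash
python3 -c "
from h import *
s,c,im=look(6,'d3')
for r in casings(im,c,6): print(tofx([r[0],r[1]]).round(1))
cr=im[60:330,60:520]
cv2.imwrite('pics/d3b.png',cv2.convertScaleAbs(cv2.resize(cr,(797,468),interpolation=cv2.INTER_CUBIC),alpha=1.4,beta=15))
"
```

```text
t 40.7 pos [538.9 177.  131.8] R [[0.173, -0.985, -0.002], [-0.985, -0.173, -0.001], [0.0, 0.002, -1.0]] w 85.0 F [-0.3 -0.1  0. ]
yawy 190.0
casing x537.4 y198.9 yaw9.8 IoU0.556
casing x548.5 y129.3 yaw9.9 IoU0.893
   shift tool [-21.9  -2.6 148.8]
   shift tool [ 48.6  -1.4 148.9]
casing x537.4 y198.9 yaw9.8 IoU0.556
casing x548.5 y129.3 yaw9.9 IoU0.893
[[ 5.2 45.1]]
[[  3.9 -25.4]]
```

View pics/d3b.png

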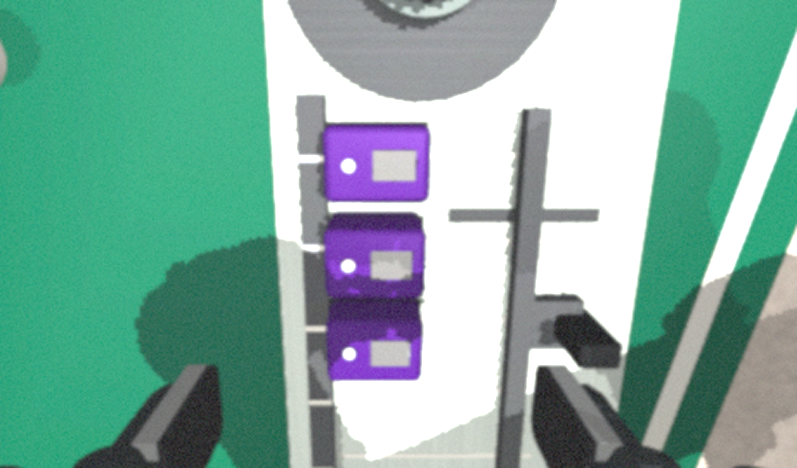

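The picture shows three casings square on the first three lines (dots at (348,165), (348,266), (349,354); lines at rows 158, 248, 329). The jaw is drawn back. I'll check their y positions from the dots and go to the handle.

Emit:
{"fn": "send_rows", "kwargs": {"series": [[[-11.6,28.5,0],[0,0,0],60],[[-11.6,28.5,0],[0,0,0],60],[[-11.6,28.5,0],[0,0,0],60],[[-11.6,28.5,0],[0,0,0],60],[[0,0,0],[0,0,0.143],60],[[0,0,0],[0,0,0.143],60],[[0,0,0],[0,0,0.143],60],[[0,0,0],[0,0,0.143],60]]}}

```text
clock: 41.55
position: [418.7, 203.0, 131.6]
ee_rot: [-0.551, 0.834, -0.0, -0.001]
contact_force: [0.2, 0.5, -0.1]
gripper_width: 60.0
grasp_force: 0.0
```

Emit:
{"fn": "send_rows", "kwargs": {"series": [[[0,0,0],[0,0,0.143],60],[[0,0,0],[0,0,0.143],60],[[0,0,0],[0,0,0.143],60],[[0,0,0],[0,0,0.143],60],[[0,0,0],[0,0,0.143],60],[[0,0,0],[0,0,0.143],60],[[0,0,0],[0,0,0.143],60],[[0,0,0],[0,0,0],60]]}}

```text
clock: 42.35
position: [418.9, 202.9, 131.7]
ee_rot: [-0.086, 0.996, -0.001, -0.001]
contact_force: [0.2, 0.3, 1.4]
gripper_width: 60.1
grasp_force: 0.0
```

Emit:
{"fn": "send_rows", "kwargs": {"series": [[[0,0,0],[0,0,0],60],[[0,0,0],[0,0,0],60],[[0,0,0],[0,0,0],60]]}}

```text
clock: 42.65
position: [419.4, 203.2, 132.7]
ee_rot: [-0.086, 0.996, -0.0, -0.0]
contact_force: [0.6, 0.0, -0.0]
gripper_width: 59.7
grasp_force: 0.0
```

Run:
```python
from h import *
c=np.load("d3.npy",allow_pickle=True).item()
f=lambda u,v,z:tofx(w(c,(60+u/1.733,60+v/1.733),z)).round(1)[0]
for u,v in((348,165),(348,266),(349,354)): print("dot",f(u,v,54.5))
for u,v in((311,158),(311,248),(314,329),(318,403)): print("line",f(u,v,20))
for v in (125,200,380): print("edge",v,f(380,v,54))
s,c,im=look(6,'e1')
for A,q,k in purple(im): print(A)
a=np.radians(10);R=Ro.from_quat(s["ee_rot"]).as_matrix()
X=np.array([540.2-111*np.cos(a)-70*np.sin(a),153.6-111*np.sin(a)+70*np.cos(a),-8]);print(R.T@(X-s["position"]))
```

```text
dot [ 16.3 -25.5]
dot [17.1 23. ]
dot [17.4 70.2]
line [ 37.2 -25.2]
line [39.  23.3]
line [39.1 71.4]
line [ 38.4 119.7]
edge 125 [  1.6 -43.2]
edge 200 [ 1.6 -9.2]
edge 380 [ 1.5 85.4]
t 42.65 pos [419.4 203.2 132.7] R [[-0.985, -0.172, -0.0], [-0.172, 0.985, -0.0], [0.0, -0.0, -1.0]] w 59.7 F [ 0.6  0.  -0. ]
yawy 99.9
casing x533.8 y223.1 yaw10.7 IoU0.879
casing x542.7 y176.7 yaw7.5 IoU0.877
   shift tool [-1.162e+02 -1.000e-01  1.496e+02]
   shift tool [-117.   -47.3  149.7]
553.5
2162.0
2240.0
[  0.59112431   0.22849922 140.69401964]
```

Casings match their lines within about 1 mm. Gripping the handle.

Emit:
{"fn": "send_rows", "kwargs": {"series": [[[0,0,40],[0,0,0],60],[[0,0,40],[0,0,0],60],[[0,0,35],[0,0,0],60],[[0,0,15],[0,0,0],60],[[0,0,9],[0,0,0],60],[[0,0,0],[0,0,0],60],[[0,0,0],[0,0,0],5],[[0,0,0],[0,0,0],5]]}}

```text
clock: 43.5
position: [420.3, 204.0, -5.0]
ee_rot: [-0.086, 0.996, 0.001, 0.001]
contact_force: [-1.2, -0.3, 0.3]
gripper_width: 31.5
grasp_force: 0.0
```

Emit:
{"fn": "send_rows", "kwargs": {"series": [[[0,0,0],[0,0,0],5],[[0,0,0],[0,0,0],5],[[0,0,0],[0,0,0],5],[[0,0,0],[0,0,0],5],[[0,0,0],[0,0,0],5],[[0,0,0],[0,0,0],5]]}}

```text
clock: 44.1
position: [420.4, 204.4, -5.0]
ee_rot: [-0.086, 0.996, 0.001, 0.001]
contact_force: [-2.2, 1.1, 5.9]
gripper_width: 13.2
grasp_force: 60.4
```

```bash
python3 -c "
from h import *
s=state();print(tofx(s['position'][:2]));ct()"
```

```text
t 44.1 pos [420.4 204.4  -5. ] R [[-0.985, -0.172, 0.002], [-0.172, 0.985, 0.002], [-0.003, 0.002, -1.0]] w 13.2 F [-2.2  1.1  5.9]
[[-109.17148793   70.79371364]]
top:
casing x535.1 y225.9 yaw15.7 IoU0.868
casing x542.8 y179.9 yaw16.8 IoU0.857
casing x550.2 y131.9 yaw15.5 IoU0.871
   fx(if z6) [[ 6.4 70.9]]
   fx(if z6) [[ 6.  24.5]]
   fx(if z6) [[  5.  -23.8]]
```

Emit:
{"fn": "send_rows", "kwargs": {"series": [[[-4,0,0],[0,0,0],5],[[-7,0,0],[0,0,0],5],[[-7,0,0],[0,0,0],5],[[-7,0,0],[0,0,0],5],[[-7,0,0],[0,0,0],5],[[-7,0,0],[0,0,0],5],[[-6,0,0],[0,0,0],5],[[0,0,0],[0,0,0],5]]}}

```text
clock: 44.95
position: [465.6, 212.3, -5.0]
ee_rot: [-0.086, 0.996, 0.001, 0.002]
contact_force: [1.7, 1.6, 4.6]
gripper_width: 13.1
grasp_force: 60.0
```

```bash
python3 -c "
from h import *
s=state();print(tofx(s['position'][:2]),s['grasp_force']);ct()"
```

```text
t 44.95 pos [465.6 212.3  -5. ] R [[-0.985, -0.172, 0.003], [-0.172, 0.985, 0.002], [-0.003, 0.002, -1.0]] w 13.1 F [1.7 1.6 4.6]
[[-63.29306028  70.80258935]] 60.03644585609436
top:
casing x543.4 y179.9 yaw16.8 IoU0.862
casing x550.8 y131.9 yaw15.4 IoU0.869
   fx(if z6) [[ 6.5 24.4]]
   fx(if z6) [[  5.6 -23.9]]
```

Emit:
{"fn": "send_rows", "kwargs": {"series": [[[-2,0,0],[0,0,0],5],[[-2,0,0],[0,0,0],5],[[-1.5,0,0],[0,0,0],5],[[-1.5,0,0],[0,0,0],5],[[0,0,0],[0,0,0],5],[[0,0,0],[0,0,0],5]]}}

```text
clock: 45.6
position: [471.4, 213.4, -5.0]
ee_rot: [-0.086, 0.996, 0.001, 0.001]
contact_force: [-1.9, 3.5, 7.1]
gripper_width: 13.3
grasp_force: 60.5
```

Emit:
{"fn": "send_rows", "kwargs": {"series": [[[-1,0,0],[0,0,0],5],[[-1,0,0],[0,0,0],5],[[0,0,0],[0,0,0],5],[[0,0,0],[0,0,0],5]]}}

```text
clock: 46.0
position: [472.8, 213.6, -5.0]
ee_rot: [-0.086, 0.996, 0.001, 0.001]
contact_force: [-3.6, 5.0, 9.6]
gripper_width: 13.2
grasp_force: 60.7
```

Emit:
{"fn": "send_rows", "kwargs": {"series": [[[-1,0,0],[0,0,0],5],[[-1,0,0],[0,0,0],5],[[0,0,0],[0,0,0],5],[[0,0,0],[0,0,0],5]]}}

```text
clock: 46.4
position: [473.1, 213.6, -5.0]
ee_rot: [-0.086, 0.996, 0.0, -0.001]
contact_force: [-10.9, 5.5, 12.2]
gripper_width: 13.1
grasp_force: 61.2
```

Emit:
{"fn": "send_rows", "kwargs": {"series": [[[-1,0,0],[0,0,0],5],[[0,0,0],[0,0,0],5],[[0,0,0],[0,0,0],5]]}}

```text
clock: 46.7
position: [473.0, 213.5, -5.0]
ee_rot: [-0.086, 0.996, 0.0, -0.002]
contact_force: [-14.7, 7.1, 15.3]
gripper_width: 13.5
grasp_force: 61.6
```

Emit:
{"fn": "send_rows", "kwargs": {"series": [[[-1.5,0,0],[0,0,0],5],[[0,0,0],[0,0,0],5],[[1.5,0,0],[0,0,0],5],[[1.5,0,0],[0,0,0],5],[[0,0,0],[0,0,0],5],[[0,0,0],[0,0,0],5]]}}

```text
clock: 47.3
position: [473.1, 213.6, -5.0]
ee_rot: [-0.086, 0.996, 0.0, -0.0]
contact_force: [-7.8, 5.8, 10.8]
gripper_width: 13.1
grasp_force: 61.0
```

Emit:
{"fn": "send_rows", "kwargs": {"series": [[[0,0,0],[0,0,0],30],[[0,0,0],[0,0,0],60],[[0,0,0],[0,0,0],60],[[0,0,0],[0,0,0],60],[[0,0,-40],[0,0,0],60],[[0,0,-40],[0,0,0],60],[[0,0,-40],[0,0,0],60],[[0,0,0],[0,0,0],60]]}}

```text
clock: 48.1
position: [477.7, 214.8, 119.6]
ee_rot: [-0.086, 0.996, 0.003, 0.005]
contact_force: [-0.2, 0.7, -0.5]
gripper_width: 60.0
grasp_force: 0.0
```

Run:
```python
from h import *
s,c,im=look(6,'g1')
for r in casings(im,c,6): print(tofx([r[0],r[1]]).round(1))
ct()
X=np.array([541.8,26.8,2]);R=Ro.from_quat(s["ee_rot"]).as_matrix();print(R.T@(X-s["position"]))
```

```text
t 48.1 pos [477.7 214.8 119.6] R [[-0.985, -0.172, 0.01], [-0.172, 0.985, 0.007], [-0.011, 0.005, -1.0]] w 60.0 F [-0.2  0.7 -0.5]
yawy 99.9
casing x541.6 y177.2 yaw6.5 IoU0.781
casing x549.8 y127.0 yaw169.4 IoU0.758
casing x534.1 y222.8 yaw9.6 IoU0.860
   shift tool [-55.  -48.8 137. ]
   shift tool [-54.4 -99.6 136.7]
   shift tool [-55.4  -2.6 137.2]
casing x541.6 y177.2 yaw6.5 IoU0.781
casing x549.8 y127.0 yaw169.4 IoU0.758
casing x534.1 y222.8 yaw9.6 IoU0.860
[[ 5.5 22.9]]
[[  4.8 -27.9]]
[[ 6.  69.2]]
top:
casing x544.4 y179.4 yaw20.3 IoU0.859
casing x552.6 y132.0 yaw15.4 IoU0.876
   fx(if z6) [[ 7.5 23.8]]
   fx(if z6) [[  7.3 -24.1]]
[ -29.55021062 -196.83157019  116.96629695]
```

Emit:
{"fn": "send_rows", "kwargs": {"series": [[[-8,-49.2,0],[0,0,0],85],[[-8,-49.2,0],[0,0,0],85],[[-8,-49.2,0],[0,0,0],85],[[-8,-49.2,0],[0,0,0],85],[[0,0,0],[0,0,0],85],[[0,0,0],[0,0,0],85],[[0,0,0],[0,0,0],85],[[0,0,0],[0,0,0],85]]}}

```text
clock: 49.0
position: [538.8, 25.4, 113.4]
ee_rot: [-0.087, 0.996, -0.0, -0.001]
contact_force: [0.6, -1.0, 0.2]
gripper_width: 85.0
grasp_force: 0.0
```

Run:
```python
from h import *
s=state();c=camera_info("wrist");im=get_image("wrist")[:,:,::-1].copy();cv2.imwrite("pics/h1.png",im);np.save("h1.npy",c,allow_pickle=True)
X=np.array([541.8,26.8,1]);R=Ro.from_quat(s["ee_rot"]).as_matrix();print((R.T@(X-s["position"])).round(1))
ct()
```

```text
t 49.0 pos [538.8  25.4 113.4] R [[-0.985, -0.173, -0.001], [-0.173, 0.985, -0.0], [0.001, -0.0, -1.0]] w 85.0 F [ 0.6 -1.   0.2]
[ -3.3   0.9 112.4]
top:
```

Emit:
{"fn": "send_rows", "kwargs": {"series": [[[-3.3,0.9,30],[0,0,0],85],[[0,0,35],[0,0,0],85],[[0,0,30],[0,0,0],85],[[0,0,12],[0,0,0],85],[[0,0,5],[0,0,0],85],[[0,0,0],[0,0,0],85],[[0,0,0],[0,0,0],40],[[0,0,0],[0,0,0],40]]}}

```text
clock: 49.9
position: [543.6, 26.3, 3.4]
ee_rot: [-0.086, 0.996, 0.0, 0.002]
contact_force: [-4.6, 12.2, 12.8]
gripper_width: 58.2
grasp_force: 10.0
```

Emit:
{"fn": "send_rows", "kwargs": {"series": [[[0,0,0],[0,0,0],40],[[0,0,0],[0,0,0],40],[[0,0,0],[0,0,0],40],[[0,0,0],[0,0,0],40],[[0,0,0],[0,0,0],40]]}}

```text
clock: 50.4
position: [543.4, 28.0, 4.3]
ee_rot: [-0.086, 0.996, 0.001, 0.002]
contact_force: [-4.8, 8.9, 8.1]
gripper_width: 54.1
grasp_force: 62.5
```

Emit:
{"fn": "send_rows", "kwargs": {"series": [[[0,0,0],[0,0,-0.1],40],[[0,0,0],[0,0,-0.1],40],[[0,0,0],[0,0,-0.1],40],[[0,0,0],[0,0,-0.1],40],[[0,0,0],[0,0,-0.1],40],[[0,0,0],[0,0,-0.1],40],[[0,0,0],[0,0,0],40]]}}

```text
clock: 51.1
position: [543.0, 28.7, 4.3]
ee_rot: [-0.377, 0.926, 0.001, 0.002]
contact_force: [-6.2, 12.6, 9.0]
gripper_width: 54.1
grasp_force: 62.7
```

Emit:
{"fn": "send_rows", "kwargs": {"series": [[[0,0,0],[0,0,-0.1],40],[[0,0,0],[0,0,-0.1],40],[[0,0,0],[0,0,-0.1],40],[[0,0,0],[0,0,-0.1],40],[[0,0,0],[0,0,-0.1],40],[[0,0,0],[0,0,-0.1],40],[[0,0,0],[0,0,-0.05],40],[[0,0,0],[0,0,0],40]]}}

```text
clock: 51.9
position: [542.1, 29.0, 4.3]
ee_rot: [-0.653, 0.757, 0.001, 0.001]
contact_force: [-7.1, 15.1, 12.1]
gripper_width: 54.1
grasp_force: 62.9
```

Run:
```python
from h import *
s=state();R=Ro.from_quat(s["ee_rot"]).as_matrix();print(s["wrist_torque"].round(2),s["grasp_force"],"yawy",np.degrees(np.arctan2(R[1,1],R[0,1])))
```

```text
t 51.9 pos [542.1  29.    4.3] R [[-0.147, -0.989, 0.001], [-0.989, 0.147, 0.003], [-0.004, -0.0, -1.0]] w 54.1 F [-7.1 15.1 12.1]
[4.52 2.98 0.08] 62.913697957992554 yawy 171.5521444523702
```

Emit:
{"fn": "send_rows", "kwargs": {"series": [[[0,0,0],[0,0,0],60],[[0,0,0],[0,0,0],85],[[0,0,0],[0,0,0],85],[[0,0,0],[0,0,0],85],[[0,0,-40],[0,0,0],85],[[0,0,-45],[0,0,0],85],[[0,0,-45],[0,0,0],85],[[0,0,-40],[0,0,0],85]]}}

```text
clock: 52.7
position: [542.6, 25.2, 174.2]
ee_rot: [-0.652, 0.758, -0.0, 0.001]
contact_force: [0.3, -0.2, -0.2]
gripper_width: 85.3
grasp_force: 0.0
```

Emit:
{"fn": "send_rows", "kwargs": {"series": [[[30,-30,0],[0,0,0],85],[[30,-30,0],[0,0,0],85],[[30,-30,0],[0,0,0],85],[[30,-30,0],[0,0,0],85],[[0,0,0],[0,0,0],85],[[0,0,0],[0,0,0],85],[[0,0,0],[0,0,0],85]]}}

```text
clock: 53.4
position: [642.6, -110.4, 171.7]
ee_rot: [-0.653, 0.758, 0.0, -0.0]
contact_force: [-0.5, -0.1, -0.9]
gripper_width: 85.4
grasp_force: 0.0
```

Run:
```python
from h import *
s,c,im=look(6,'z1')
a=np.radians(10)
cx,cy=541.8,26.8
for t in (1.15,1.25,1.35):
  b=np.pi+a+t;q=p(c,[cx+62*np.cos(b),cy+62*np.sin(b),55])[0];print("ear",t,q.round())
tp,ctp=ct()
F=lambda x,y,z=6:[540.2+x*np.cos(a)-y*np.sin(a),153.6+x*np.sin(a)+y*np.cos(a),z]
src=p(ctp,[F(60,225),F(60,-200),F(-150,-200),F(-150,225)]).astype(np.float32)
M=cv2.getPerspectiveTransform(src,np.float32([[0,0],[420,0],[420,208],[0,208]])*1.33)
v=cv2.warpPerspective(tp,M,(560,276),flags=cv2.INTER_CUBIC)
cv2.imwrite("pics/z1v.png",np.vstack([cv2.resize(im[:325],(560,325)),v]))
```

```text
t 53.4 pos [ 642.6 -110.4  171.7] R [[-0.148, -0.989, -0.001], [-0.989, 0.148, 0.0], [-0.0, 0.001, -1.0]] w 85.4 F [-0.5 -0.1 -0.9]
yawy 171.5
casing x563.1 y101.2 yaw100.1 IoU0.344
   shift tool [-197.5  109.9  188.8]
ear 1.15 [402. 257.]
ear 1.25 [396. 257.]
ear 1.35 [389. 257.]
top:
casing x536.0 y226.4 yaw17.7 IoU0.860
   fx(if z6) [[ 7.3 71.3]]
```

View pics/z1v.png

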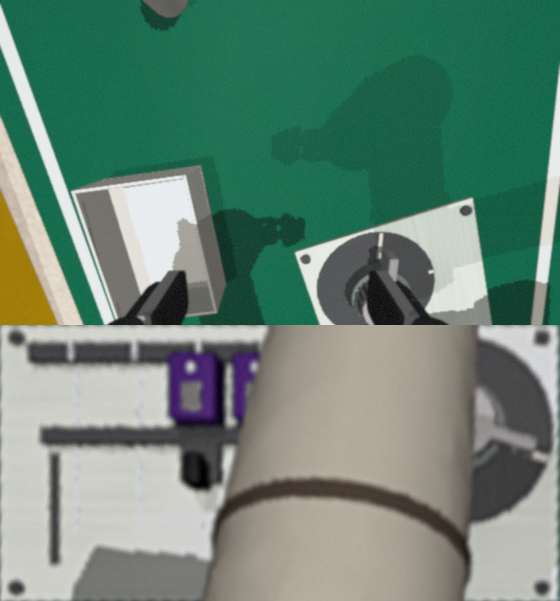

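The ear tip in the wrist part is at about (394,257), matching the 1.25 rad prediction, and the jaw sits on the casings. I'll move the arm clear and check the rest numerically from the top camera.

Emit:
{"fn": "send_rows", "kwargs": {"series": [[[45,17,0],[0,0,0],85],[[45,17,0],[0,0,0],85],[[45,17,0],[0,0,0],85],[[45,17,0],[0,0,0],85],[[45,17,0],[0,0,0],85],[[45,17,0],[0,0,0],85],[[45,17,0],[0,0,0],85],[[45,17,0],[0,0,0],85]]}}

```text
clock: 54.3
position: [454.6, -447.0, 172.8]
ee_rot: [-0.653, 0.757, -0.001, 0.0]
contact_force: [1.3, -0.6, -0.9]
gripper_width: 85.0
grasp_force: 0.0
```

Emit:
{"fn": "send_rows", "kwargs": {"series": [[[30,0,0],[0,0,0],85],[[0,0,0],[0,0,0],85],[[0,0,0],[0,0,0],85],[[0,0,0],[0,0,0],85],[[0,0,0],[0,0,0],85]]}}

```text
clock: 54.8
position: [451.7, -474.9, 172.3]
ee_rot: [-0.653, 0.757, -0.0, 0.0]
contact_force: [-0.4, 1.0, 0.3]
gripper_width: 85.2
grasp_force: 0.0
```

Run:
```python
from h import *
im,c=ct();cv2.imwrite("pics/top9.png",im);a=np.radians(10)
for n,I in(("before(1.445)",cv2.imread("pics/top0.png")),("now",im)):
    g=cv2.GaussianBlur(cv2.cvtColor(I,6),(3,3),0)
    T=np.arange(-.2,1.75,.05);o=[]
    for t in T:
        b=np.pi+a+t;r=np.linspace(36,56,12)
        q=p(c,np.c_[541.8+r*np.cos(b),26.8+r*np.sin(b),55+0*r]).astype(np.float32)
        o.append(cv2.remap(g,q[:,0].reshape(1,-1),q[:,1].reshape(1,-1),1).mean())
    o=np.array(o);print(n,[(round(float(t),2),int(v)) for t,v in zip(T,o) if v>95])
# jaw / white dots / bottles moved? 
d=cv2.absdiff(cv2.imread("pics/top0.png"),im).max(2)
for nm,(x0,x1,y0,y1) in dict(bottle1=(205,232,118,150),box=(262,338,98,160),bottle2=(390,416,138,168)).items(): print(nm,(d[y0:y1,x0:x1]>45).mean().round(3))
for A,q,k in purple(im): print(A,cv2.boundingRect(k))
```

```text
top:
casing x536.0 y226.4 yaw17.7 IoU0.860
casing x543.7 y179.9 yaw14.9 IoU0.863
casing x552.6 y132.1 yaw15.5 IoU0.868
   fx(if z6) [[ 7.3 71.3]]
   fx(if z6) [[ 6.8 24.4]]
   fx(if z6) [[  7.3 -24. ]]
before(1.445) [(1.05, 107), (1.1, 138), (1.15, 136), (1.2, 100), (1.35, 128), (1.4, 164), (1.45, 177), (1.5, 164), (1.55, 132), (1.6, 98)]
now [(1.15, 126), (1.2, 163), (1.25, 180), (1.3, 171), (1.35, 140), (1.4, 103)]
bottle1 0.0
box 0.0
bottle2 0.0
371.0 (158, 222, 21, 25)
356.5 (179, 218, 20, 25)
341.0 (200, 214, 20, 25)
697.0 (12, 207, 32, 30)
665.0 (11, 154, 31, 29)
```

```bash
python3 -c "
from bench import job_done
print(job_done())"
```

```text
the job is handed in; nothing more can be done
None
```

I've handed the job in: the three purple casings found on the belt stand on index lines 0–2 (about 1 mm off at most), held against the fence by the jaw, with the collar at about 1.25 rad and the bottles and white box unmoved in the top camera.

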